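# Clip two cupboard panels into a leaning carrying rack

## Task

Load the two panels that stand upright on the table into the wooden rack, whose two slots lean to the right. First push the short panel, grooved end down, into the left slot until it is past the spring clip and fully home on the slot floor; then do the same with the tall panel in the right slot, where it covers the short one. Let go of both, and leave the sanding block and the board rubber where they lie.

Things in the scene. Friction and masses are not known exactly. Their poses are not given: they have to be found in the camera images.
- short_center (a point): Centre of the short plywood panel: 120 mm high (its z, up at the start), 130 mm wide (y), 16 mm thick (x), 0.13 kg; this point is 60 mm above its lower edge. A groove 24 mm high, 4 mm deep crosses both faces, 17 to 41 mm above the lower edge; above it the faces are flat. Both faces are alike: either may face the clip. Starts upright, loose, grooved end down, in stand_a.
- tall_center (a point): Centre of the tall plywood panel: 170 mm high, so this point is 85 mm above its lower edge; 0.19 kg; else like the short one, with the same groove and axes. Starts upright in stand_b.
- stand_a: Fixed wooden stand (76 mm along its x, 110 mm along y, 33 mm high) that holds the short panel upright at the start, in a slot along its y: 26 mm deep, 1 mm free each side of the panel, floor 8 mm above the table. Origin under its centre, z up. The two stands look alike and may change places.
- stand_b: Fixed wooden stand (76 mm along its x, 110 mm along y, 33 mm high) that holds the tall panel upright at the start, in a slot along its y: 26 mm deep, 1 mm free each side of the panel, floor 8 mm above the table. Origin under its centre, z up. The two stands look alike and may change places.
- rack: Fixed wooden carrying rack with two slots leaning 30 degrees, tops towards the right; origin under its foot board (180 x 180 mm, 14 mm thick), below the right slot. Side cheeks close the slots' ends: inner faces at slot y = -72 and +72 mm, up to slot z = 82 mm. No part is higher than 0.15 m above the table.
- slot_right (a point): Middle of the floor of the right, lower slot (for the tall panel). Axes: z up the slot, along which a panel slides, leaning 30 deg to the right; y along the panel's width; x square to the panel, to the left and up. A backrest (face at x = -8 mm), 90 mm long, ends in a lip flared to -x, up to z = 104 mm; the mouth is 26 mm wide. Home: lower edge on this floor, panel middle at x = 0 to 2 mm.
- slot_left (a point): Middle of the floor of the left, higher slot (for the short panel): parallel to the right slot and 48 mm from it along slot x, with the same axes and sizes, but its backrest is 70 mm long, lip up to z = 84 mm. With the tall panel in the right slot there is too little room for a gripper to load this one.
- clip_right (a joint): Spring leaf of the right slot, 40 mm wide steel, in the middle of its +x side: hinged at slot x = 20, z = 72 mm, it slants in to its free tip at x = 5, z = 20 mm. 0 = at rest, grows (rad) as a panel presses it outward (about 0.06 as the panel passes). The last 30 mm of the way in take a push of 3 to 8 N; the tip drops into the groove 3 mm before home.
- clip_left (a joint): Spring leaf of the left slot, 40 mm wide steel, in the middle of its +x side: hinged at slot x = 20, z = 72 mm, it slants in to its free tip at x = 5, z = 20 mm. 0 = at rest, grows (rad) as a panel presses it outward (about 0.06 as the panel passes). The last 30 mm of the way in take a push of 3 to 8 N; the tip drops into the groove 3 mm before home.
- sanding_block: Bystander: brown wooden sanding block 53 x 100 x 27 mm lying on the table; origin at the centre of its underside.
- board_rubber: Bystander: wooden-backed felt board rubber 47 x 130 x 32 mm lying on the table; origin at the centre of its underside.
Things that resemble listed ones, but are neither listed nor needed, are in the scene too. What is shaped like the part that bears short_center but turquoise is not meant.

How it is judged:
On the way, in this order (a step that is already met when the one before it is completed fails the run):
1. the short panel is home in the left slot (z of short_center in the frame of slot_left between 0.056 and 0.0635 m and x of short_center in the frame of slot_left between -0.006 and 0.006 m and y of short_center in the frame of slot_left between -0.01 and 0.01 m and angle between the z axis of short_center and the z axis of slot_left, either way round below 0.09 rad), for 0.2 s.
2. the tall panel is home in the right slot (z of tall_center in the frame of slot_right between 0.081 and 0.0885 m and x of tall_center in the frame of slot_right between -0.008 and 0.008 m and y of tall_center in the frame of slot_right between -0.01 and 0.01 m and angle between the z axis of tall_center and the z axis of slot_right, either way round below 0.09 rad), for 0.2 s.
At the end, for the whole second after the job is handed in: Short panel in the left slot, tall panel in the right slot, released: each with its lower edge within 3.5 mm of the slot floor, within 10 mm of centred along slot y, its centre within 6 mm (short) or 8 mm (tall) of the slot's middle plane, leaning with the slot within 0.09 rad (all of step 1 and all of step 2); the robot touches nothing.
It fails at once if the sanding block was moved (distance of sanding_block from where it was at the start of the episode above 0.03 m).
It fails at once if the board rubber was moved (distance of board_rubber from where it was at the start of the episode above 0.03 m).
It also fails if it takes over 72 s, if anything falls off the work surface, if the arm or the gripper's body presses on something with over 40 N, if the wrist force passes 120 N, or if a joint passes its speed limit or range.

## Robot

A 7-joint arm with a two-finger parallel gripper is mounted at the origin on a cart in front of the work surface, level with it; the furniture and walls round the work are solid. World frame = base frame: x ahead of the robot, y to its left, z up, the work surface at z = 0. Lengths are in m, angles in rad, forces in N, time in s.
With the tool pointing down it reaches from about 0.425 to 0.825 m from the base axis. Payload 3.6 kg.
Tool frame: the origin (TCP) lies at the very end of the fingers, on their centre line; the grasp point (between the pads) lies 19 mm behind it; z points along the fingers, y is the direction in which the jaws open and shut (so a half turn about z gives the same grasp; the last joint's range is limited). The gripper opens to 85 mm and grips with 20 to 120 N. Pads are 22 mm wide; open, the fingers measure 114 mm over their backs; the gripper's body (76 mm by 85 mm) begins 54 mm behind the grasp point. The pads swing forward as they close: fully open they stand 13 mm farther back than shut.
Start: joints at [1.306, 0.615, -0.013, 1.423, 0.008, 1.103, -0.04], TCP at [0.153, -0.632, 0.231] pointing down, gripper open.
Joint ranges: [-3.12, 3.12], [-0.3, 2.06], [-1.34, 1.32], [0.26, 2.42], [-1.36, 4.5], [0.01, 1.98], [-2.84, 2.84]. Speed limits (rad/s): [2.79, 2.79, 3.14, 3.14, 3.14, 3.14, 3.14].

## Interface

Orientations are given as a unit quaternion [x, y, z, w].
In Python, from cell import arm gives the robot as it stands.
- The arm moves only by the tool step_arm, never from a script. Its argument "targets" is a list of rows, each a list of 3 entries, a list of its own where there are three numbers: the shift along the tool's x, y, z as a fraction of full scale, then the turn about the tool's z as a fraction of full scale, then the gripper's target within -1 to 1 (shut at 1, half-way at 0, fully open at -1). A call has 1 to 8 rows; each row is the pose to reach, as a shift and turn from the pose commanded when the call began, along the tool's axes at that moment; what a row does not reach only later rows make up. Full scale, the value 1, is 50 cm for a shift and pi/2 rad for a turn. A row lasts 1/12 s, in which the tool goes at most 41.7 mm and 7.16 degrees, less where a joint would pass 70% of its speed; a pose out of reach is approached as far as the arm can. A call with a number of a shift or a turn outside -1 to 1 is refused whole. A call with a gripper value outside its range is refused whole. The fingers move at their own pace and stop on an object; "grip_force" is the grip in N (left out, the last holds). Time passes only in rows, so rows that repeat a pose let the fingers close. It gives the time, the measured TCP pose, the force and the opening at its end, in the units of the state.
- arm.read_state(): the state, without advancing time (a new reading comes with each control period).
- arm.grab_frame(name): name is "scene" or "top" or "wrist"; returns a dict with "color" (400x640x3 uint8, blue, green, red), "depth" (400x640 float32, m along the optical axis (not along the pixel's ray), 0 where there is no reading), "vfov" (degrees; the focal length in pixels is half the picture's height over the tangent of half this angle, whatever the lens; pixels are square), "cx", "cy" (the principal point, pixels), "extrinsics" (4x4, takes a point from camera to world coordinates). Camera axes: x right, y down, z forward; pixel columns grow to the right and rows downward; lengths in m; the calibration is good to about 2 mm. The wrist camera is an equidistant fisheye: a pixel r from the principal point sees the ray r / f radians off the axis. A picture is of the moment at which its call begins.
- arm.finish_job(): hands the job in, once; it reports no verdict.
The state is a dict: "time": time; "joints": joint angles; "qvel": joint speeds; "joint_torque": joint torques, N m; "tool_pos": TCP position; "orientation": TCP orientation; "wrist_force": force on the tool from outside, world axes, zero at the start; "moment": the same for the moment, N m; "gripper_width": finger opening in m.
Only numpy, scipy, OpenCV 4.12 (cv2) and the standard library are available. Lean on these libraries where they do the work, as an engineer would, in place of code of your own. Each camera call takes 0.05 s, during which the arm holds its last target. There are 200 camera calls.

## Working session

There is one attempt and no reset: what is moved stays moved. The work goes in short steps, Python scripts to look and compute and a tool call to move; the robot and the scene stay as the last step left them, time stands still between calls to the robot, and variables do not carry over. Pictures are saved under pics/ and viewed, about 8 in all and at most 12, crops included, and the job is handed in when it is done.

Besides the shell and the picture viewer there is one more tool, called after "Call:" as a command line: name --argument value ..., lists and objects as JSON in quotes. step_arm: Moves the arm, as the interface text tells. Its arguments: {"type":"object","properties":{"targets":{"type":"array","items":{"type":"array"}},"grip_force":{"type":"number"}},"required":["targets"]}

```bash
ls; mkdir -p pics; python3 - <<'E'
from cell import arm
import cv2,numpy as np,pickle
s=arm.read_state();print(s)
d={}
for n in("scene","top"):
    f=arm.grab_frame(n);d[n]=f;cv2.imwrite(f"pics/{n}0.png",f["color"]);print(n,f["vfov"],f["cx"],f["cy"],np.round(f["extrinsics"],3).tolist())
pickle.dump(d,open("f0.pkl","wb"))
E
```

```text
pics
{'time': 0.0, 'joints': array([ 1.30648626,  0.6159214 , -0.01261778,  1.42493906,  0.00809568,
        1.10340053, -0.04040413]), 'qvel': array([-0.00022404, -0.00097207, -0.00111665,  0.00114601, -0.0012648 ,
       -0.00029216,  0.00190408]), 'joint_torque': array([-3.21722737e-04, -4.69213665e+01,  2.59311078e-01, -1.71035886e+01,
        9.99958429e-03,  9.61645273e-03,  1.46052141e-06]), 'tool_pos': array([ 0.1529493 , -0.6309424 ,  0.23012343]), 'orientation': array([ 9.92934600e-01,  1.18655664e-01, -1.72337744e-04, -1.29774788e-03]), 'wrist_force': array([ 0.50546116, -0.14649865,  0.52425336]), 'moment': array([-0.00868575, -0.0310307 ,  0.02551941]), 'gripper_width': 0.08546986866769027}
scene 54.00160000756476 319.3259378444848 196.98192860883617 [[0.773, -0.485, 0.409, 0.184], [-0.634, -0.578, 0.513, -0.553], [-0.012, -0.656, -0.754, 0.763], [0.0, 0.0, 0.0, 1.0]]
top 46.91901512630157 316.6852646768108 202.52703366236733 [[0.009, -0.994, 0.109, 0.39], [-1.0, -0.01, -0.001, -0.101], [0.003, -0.109, -0.994, 1.351], [0.0, 0.0, 0.0, 1.0]]
```

View pics/scene0.png

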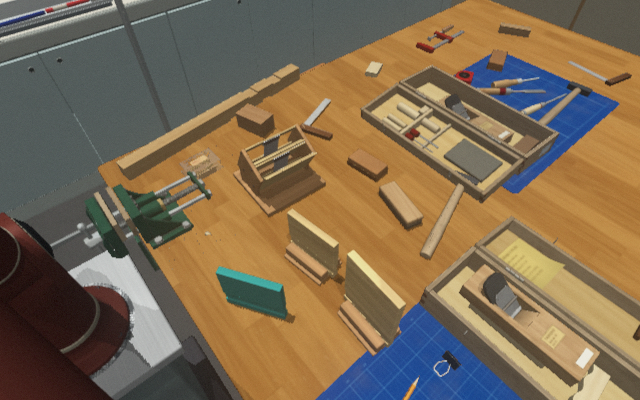

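View pics/top0.png

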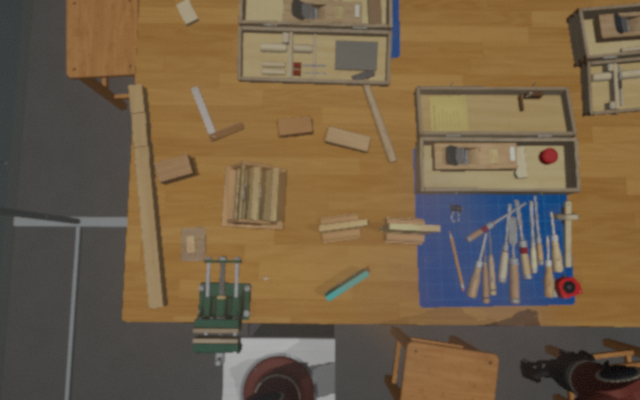

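The rack is at scene (278,165) / top (253,195), with its slots running up and down the top view. The short panel is at top (343,224), the tall one at (411,228), and the turquoise decoy at (347,285). The block and rubber are at (295,127) and (347,139).

```bash
cat > h.py <<'E'
import numpy as np,cv2
def cloud(f):
    h,w=f["depth"].shape;F=h/2/np.tan(np.radians(f["vfov"])/2)
    v,u=np.mgrid[:h,:w];z=f["depth"]
    P=np.stack([(u-f["cx"])/F*z,(v-f["cy"])/F*z,z],-1)
    E=f["extrinsics"];W=P@E[:3,:3].T+E[:3,3];W[z<=0]=np.nan
    return W
def rect(P):
    (c,s,a)=cv2.minAreaRect(P[:,:2].astype(np.float32)); return np.round(c,4),np.round(s,4),round(a,1)
E
python3 - <<'E'
import pickle,numpy as np,cv2
from h import *
d=pickle.load(open("f0.pkl","rb"))
W={n:cloud(d[n]) for n in d}
for n,boxes in {"top":dict(short=(310,205,375,245),tall=(378,212,445,250),rack=(215,155,295,235),turq=(315,260,380,305)),"scene":dict(short=(280,205,345,285),tall=(335,245,410,350),rack=(230,120,330,215))}.items():
  for k,(a,b,c,e) in boxes.items():
    p=W[n][b:e,a:c].reshape(-1,3);p=p[~np.isnan(p[:,0])]
    print(n,k,len(p),"z pct",np.round(np.percentile(p[:,2],[1,10,50,80,95,99]),3))
    for lo,hi in ((.02,.045),(.05,.1),(.1,.2),(.145,.2)):
      q=p[(p[:,2]>lo)&(p[:,2]<hi)]
      if len(q)>20: print("   ",lo,len(q),*rect(q),np.round(np.median(q,0),3))
# profile of the rack: top view depth, rows across
for r in (185,195,205): print([tuple(np.round(W["top"][r,c],3)) for c in range(222,292,3)])
for n in W:
  b={"top":(205,140,305,240),"scene":(220,110,335,220)}[n]
  im=cv2.resize(d[n]["color"][b[1]:b[3],b[0]:b[2]],None,fx=5 if n=="top" else 4,fy=5 if n=="top" else 4,interpolation=cv2.INTER_CUBIC)
  cv2.imwrite(f"pics/r{n}.png",im)
E
```

```text
top short 2582 z pct [-0.006 -0.003  0.003  0.034  0.128  0.131]
    0.02 550 [ 0.4641 -0.1691] [0.0625 0.1234] 8.2 [ 0.456 -0.17   0.032]
    0.05 37 [ 0.4566 -0.1712] [0.0134 0.1282] 1.9 [ 0.456 -0.168  0.073]
    0.1 313 [ 0.4645 -0.1724] [0.0161 0.1291] 8.0 [ 0.464 -0.173  0.128]
top tall 2534 z pct [-0.006 -0.001  0.006  0.037  0.179  0.181]
    0.02 502 [ 0.4581 -0.3495] [0.1252 0.0627] 87.8 [ 0.445 -0.354  0.032]
    0.05 61 [ 0.4503 -0.3504] [0.1299 0.0147] 81.2 [ 0.451 -0.32   0.073]
    0.1 429 [ 0.4579 -0.3509] [0.1296 0.0163] 87.8 [ 0.456 -0.348  0.177]
    0.145 368 [ 0.4579 -0.3509] [0.1296 0.0163] 87.8 [ 0.457 -0.349  0.178]
top rack 6373 z pct [-0.006 -0.002  0.014  0.104  0.126  0.141]
    0.02 86 [0.544  0.0758] [0.1646 0.1561] 85.8 [0.53  0.059 0.039]
    0.05 1124 [0.5506 0.0826] [0.1236 0.1639] 87.8 [0.551 0.087 0.074]
    0.1 1377 [0.5501 0.0645] [0.1211 0.1642] 88.6 [0.55  0.062 0.115]
top turq 2911 z pct [-0.006 -0.003  0.001  0.004  0.12   0.123]
    0.05 75 [ 0.3114 -0.1796] [0.001  0.1248] 32.8 [ 0.312 -0.181  0.079]
    0.1 325 [ 0.305  -0.1842] [0.0161 0.
[... 4517 characters left out ...]
64(0.516), np.float64(0.055), np.float64(0.118)), (np.float64(0.523), np.float64(0.055), np.float64(0.049)), (np.float64(0.522), np.float64(0.045), np.float64(0.068)), (np.float64(0.52), np.float64(0.034), np.float64(0.085)), (np.float64(0.518), np.float64(0.024), np.float64(0.104)), (np.float64(0.517), np.float64(0.015), np.float64(0.112)), (np.float64(0.517), np.float64(0.007), np.float64(0.114)), (np.float64(0.527), np.float64(0.007), np.float64(0.017)), (np.float64(0.527), np.float64(-0.002), np.float64(0.017)), (np.float64(0.529), np.float64(-0.01), np.float64(0.003)), (np.float64(0.53), np.float64(-0.018), np.float64(-0.004)), (np.float64(0.529), np.float64(-0.027), np.float64(0.003))]
```

View pics/rscene.png

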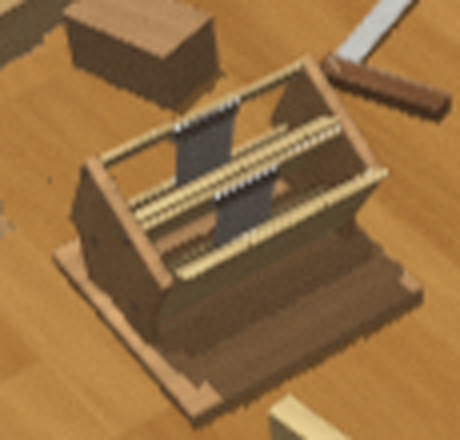

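```bash
python3 - <<'E'
import pickle,numpy as np,cv2
from h import *
d=pickle.load(open("f0.pkl","rb"))
for n in d:
  p=cloud(d[n]).reshape(-1,3);p=p[~np.isnan(p[:,0])]
  p=p[(p[:,0]>.43)&(p[:,0]<.67)&(p[:,1]>-.05)&(p[:,1]<.2)]
  q=p[(p[:,2]>.008)&(p[:,2]<.02)]
  print(n,"foot",rect(q), "upper",rect(p[p[:,2]>.05]))
  th=np.radians(30)
  for name,y0,z0 in (("R",.041,.0695),("L",.085,.0895)):
    m=(p[:,0]>.49)&(p[:,0]<.6)&(abs((p[:,1]-y0)*np.cos(th)+(p[:,2]-z0)*np.sin(th))<.010)&(p[:,2]>.045 if name=="R" else p[:,2]>.065)&(p[:,2]<.103 if name=='R' else p[:,2]<.108)
    r=p[m]
    for _ in range(4):
      A=np.c_[r[:,0]-.55,r[:,2]-.08,np.ones(len(r))];c,*_=np.linalg.lstsq(A,r[:,1],rcond=None);e=r[:,1]-A@c
      r=r[abs(e)<2*max(e.std(),.0015)]
    print(n,name,len(r),"y= %.4f at x=.55,z=.08; dy/dx %.4f dy/dz %.4f"%(c[2],c[0],c[1]),"rms",e.std())
  # lips/top slats by height bands and yaw
  for nm,b in (("Rlip",(-.005,.026)),("Llip",(.05,.07)),("front",(.085,.11))):
    m=(p[:,1]>b[0])&(p[:,1]<b[1])&(p[:,2]>.105)&(p[:,0]>.47)&(p[:,0]<.62)
    r=p[m]
    if len(r)>10: print(n,nm,len(r),rect(r),np.round(np.percentile(r[:,2],[5,50,95]),3),np.round(r.min(0),3),np.round(r.max(0),3))
  # cheeks: x extents
  for y in (.11,.085,.05,.03):
    r=p[(abs(p[:,1]-y)<.004)&(p[:,2]>.04)]; print(n,"y",y,np.round([r[:,0].min(),r[:,0].max()],3))
E
```

```text
scene foot (array([0.5523, 0.0801]), array([0.1797, 0.1814]), 87.2) upper (array([0.5515, 0.0739]), array([0.1411, 0.1658]), 87.3)
scene R 186 y= 0.0310 at x=.55,z=.08; dy/dx -0.0413 dy/dz -0.5838 rms 0.0003442435403987689
scene L 48 y= 0.0864 at x=.55,z=.08; dy/dx -0.0468 dy/dz -0.5775 rms 0.00045472848062461313
scene Rlip 201 (array([0.5481, 0.0133]), array([0.0191, 0.1438]), 87.6) [0.107 0.114 0.117] [0.476 0.002 0.105] [0.62  0.025 0.12 ]
scene Llip 374 (array([0.5449, 0.0599]), array([0.1499, 0.0198]), 0.0) [0.108 0.117 0.123] [0.47  0.05  0.105] [0.62  0.07  0.127]
scene front 372 (array([0.5448, 0.0944]), array([0.0239, 0.1495]), 87.8) [0.11  0.135 0.143] [0.47  0.085 0.106] [0.62  0.109 0.144]
scene y 0.11 [0.47  0.627]
scene y 0.085 [0.47  0.634]
scene y 0.05 [0.468 0.632]
scene y 0.03 [0.468 0.631]
top foot (array([0.5376, 0.0752]), array([0.2184, 0.2386]), 3.1) upper (array([0.5503, 0.0745]), array([0.1398, 0.1645]), 87.8)
top R 373 y= 0.0363 at x=.55,z=.08; dy/dx -0.0454 dy/dz -0.5745 rms 0.0011135574381065563
top L 251 y= 0.0916 at x=.55,z=.08; dy/dx -0.0436 dy/dz -0.5713 rms 0.0010823886848009404
top Rlip 306 (array([0.5482, 0.0139]), array([0.0186, 0.1433]), 87.9) [0.106 0.111 0.117] [0.476 0.003 0.105] [0.62  0.026 0.12 ]
top Llip 365 (array([0.5449, 0.0601]), array([0.1498, 0.0196]), 0.3) [0.112 0.118 0.124] [0.47  0.05  0.107] [0.62  0.07  0.129]
top front 236 (array([0.5442, 0.0998]), array([0.1478, 0.0213]), 2.1) [0.129 0.138 0.143] [0.47  0.087 0.116] [0.618 0.108 0.145]
top y 0.11 [0.47  0.633]
top y 0.085 [0.469 0.632]
top y 0.05 [0.468 0.632]
top y 0.03 [0.467 0.629]
```

Call:
step_arm --targets '[[[0.822,-0.744,0],-0.938,-1],[[0.822,-0.744,0],-0.938,-1],[[0.822,-0.744,0],-0.938,-1],[[0.822,-0.744,0],-0.938,-1],[[0.822,-0.744,0],-0.938,-1],[[0.822,-0.744,0],-0.938,-1],[[0.822,-0.744,0],-0.938,-1],[[0.822,-0.744,0],-0.938,-1]]'

```text
time: 0.77
tool_pos: [0.3411, -0.3541, 0.2312]
orientation: [0.813, 0.583, -0.0, -0.0]
wrist_force: [1.3, -0.1, 1.0]
gripper_width: 0.0852
```

```bash
cat > mv.py <<'E'
# usage: mv.py x y z yaw_deg(of tool y) -> row numbers
import sys,numpy as np
from cell import arm
from scipy.spatial.transform import Rotation as Ro
s=arm.read_state();R=Ro.from_quat(s["orientation"]).as_matrix();p=s["tool_pos"]
yaw=np.degrees(np.arctan2(R[1,1],R[0,1]))
print("t %.2f"%s["time"],"pos",np.round(p,4),"yaw_y %.2f"%yaw,"tilt",np.round(R[:,2],3),"F",np.round(s["wrist_force"],1),"w %.4f"%s["gripper_width"],"q1,7",np.round(s["joints"][[0,6]],2))
if len(sys.argv)>3:
    t=np.array(sys.argv[1:4],float)
    dy=(float(sys.argv[4])-yaw+180)%360-180 if len(sys.argv)>4 else 0
    print("shift",np.round(R.T@(t-p)/.5,3),"turn",round(-dy/90,3))
E
python3 mv.py .4645 -.1725 .23 8
```

```text
t 0.77 pos [ 0.3411 -0.3541  0.2312] yaw_y -18.74 tilt [-0.  0. -1.] F [ 1.3 -0.1  1. ] w 0.0852 q1,7 [0.99 0.27]
shift [0.423 0.117 0.002] turn -0.297
```

Call:
step_arm --targets '[[[0.423,0.117,0.002],-0.297,-1],[[0.423,0.117,0.002],-0.297,-1],[[0.423,0.117,0.002],-0.297,-1],[[0.423,0.117,0.002],-0.297,-1],[[0.423,0.117,0.002],-0.297,-1],[[0.423,0.117,0.002],-0.297,-1],[[0.423,0.117,0.002],-0.297,-1],[[0.423,0.117,0.002],-0.297,-1]]'

```text
time: 1.43
tool_pos: [0.4647, -0.1752, 0.2299]
orientation: [0.658, 0.753, -0.001, -0.0]
wrist_force: [-0.8, -0.9, -0.7]
gripper_width: 0.0851
```

```bash
python3 mv.py .4645 -.1725 .098 8; python3 - <<'E'
from cell import arm;import cv2,pickle
f=arm.grab_frame("wrist");pickle.dump(f,open("w1.pkl","wb"));cv2.imwrite("pics/w1.png",f["color"])
E
```

```text
t 1.43 pos [ 0.4647 -0.1752  0.2299] yaw_y 7.73 tilt [-0.001 -0.    -1.   ] F [-0.8 -0.9 -0.7] w 0.0851 q1,7 [0.66 0.2 ]
shift [0.005 0.001 0.264] turn -0.003
```

View pics/w1.png

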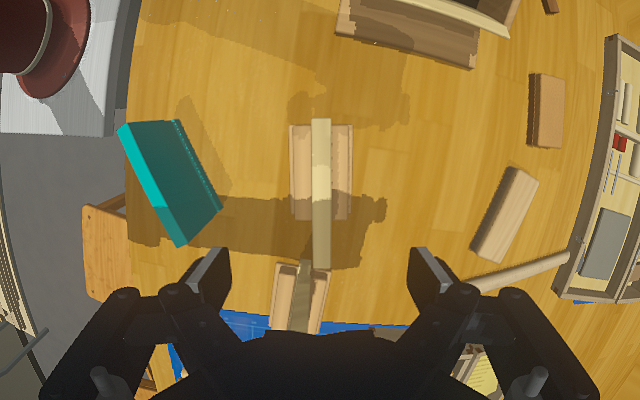

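The panel stands midway between the fingers at about (321,190), aligned with them. Descending.

Call:
step_arm --targets '[[[0.004,0.0,0.264],-0.003,-1],[[0.004,0.0,0.264],-0.003,-1],[[0.004,0.0,0.264],-0.003,-1],[[0.004,0.0,0.264],-0.003,-1],[[0.004,0.0,0.264],-0.003,-1],[[0.004,0.0,0.264],-0.003,-1]]'

```text
time: 1.98
tool_pos: [0.4652, -0.1747, 0.0993]
orientation: [0.657, 0.754, 0.0, 0.001]
wrist_force: [0.2, -1.1, 1.1]
gripper_width: 0.0851
```

Call:
step_arm --grip_force 50 --targets '[[[0,0,0],0,1],[[0,0,0],0,1],[[0,0,0],0,1],[[0,0,0],0,1],[[0,0,0],0,1],[[0,0,0],0,1],[[0,0,0],0,1],[[0,0,0],0,1]]'

```text
time: 2.65
tool_pos: [0.4657, -0.1733, 0.099]
orientation: [0.656, 0.754, 0.001, 0.001]
wrist_force: [0.3, 0.5, 4.7]
gripper_width: 0.016
```

```bash
python3 mv.py .4645 -.1725 .28 8
```

```text
t 2.65 pos [ 0.4657 -0.1733  0.099 ] yaw_y 7.94 tilt [ 0.002 -0.    -1.   ] F [0.3 0.5 4.7] w 0.0160 q1,7 [0.57 0.08]
shift [ 0.002 -0.001 -0.362] turn -0.001
```

Call:
step_arm --targets '[[[0.0,0.0,-0.382],0,1],[[0.0,0.0,-0.382],0,1],[[0.0,0.0,-0.382],0,1],[[0.0,0.0,-0.382],0,1],[[0.0,0.0,-0.382],0,1],[[0.0,0.0,-0.382],0,1]]'

```text
time: 3.15
tool_pos: [0.4675, -0.1736, 0.2946]
orientation: [0.657, 0.754, 0.002, 0.005]
wrist_force: [0.6, -0.3, -1.0]
gripper_width: 0.0149
```

```bash
python3 mv.py .551 .0775 .29 87.45
```

```text
t 3.15 pos [ 0.4675 -0.1736  0.2946] yaw_y 7.91 tilt [ 0.01  -0.004 -1.   ] F [ 0.6 -0.3 -1. ] w 0.0149 q1,7 [0.68 0.24]
shift [0.475 0.234 0.009] turn -0.884
```

Call:
step_arm --targets '[[[0.475,0.234,0.005],-0.884,1],[[0.475,0.234,0.005],-0.884,1],[[0.475,0.234,0.005],-0.884,1],[[0.475,0.234,0.005],-0.884,1],[[0.475,0.234,0.005],-0.884,1],[[0.475,0.234,0.005],-0.884,1],[[0.475,0.234,0.005],-0.884,1],[[0.475,0.234,0.005],-0.884,1]]'

```text
time: 3.82
tool_pos: [0.5468, 0.0845, 0.2853]
orientation: [0.207, 0.978, 0.002, -0.002]
wrist_force: [0.3, -0.9, -1.4]
gripper_width: 0.0151
```

```bash
python3 mv.py .551 .0775 .29 87.45
```

```text
t 3.82 pos [0.5468 0.0845 0.2853] yaw_y 66.14 tilt [-0.003  0.004 -1.   ] F [ 0.3 -0.9 -1.4] w 0.0151 q1,7 [0.31 0.59]
shift [-0.013 -0.009 -0.01 ] turn -0.237
```

Call:
step_arm --targets '[[[0.0,0.0,0.0],-0.237,1],[[0.0,0.0,0.0],-0.237,1],[[0.0,0.0,0.0],-0.237,1],[[0.0,0.0,0.0],-0.237,1],[[0.0,0.0,0.0],-0.237,1],[[0.0,0.0,0.0],-0.237,1]]'

```text
time: 4.32
tool_pos: [0.5474, 0.0777, 0.2859]
orientation: [0.031, 1.0, -0.0, -0.001]
wrist_force: [0.4, 0.0, -1.9]
gripper_width: 0.0153
```

```bash
python3 mv.py .551 .0775 .222 87.45
```

```text
t 4.32 pos [0.5474 0.0777 0.2859] yaw_y 86.40 tilt [-0.002 -0.    -1.   ] F [ 0.4  0.  -1.9] w 0.0153 q1,7 [0.37 0.9 ]
shift [-0.008  0.     0.128] turn -0.012
```

Call:
step_arm --targets '[[[-0.008,0.0,0.128],-0.012,1],[[-0.008,0.0,0.128],-0.012,1],[[-0.008,0.0,0.128],-0.012,1],[[-0.008,0.0,0.128],-0.012,1],[[-0.008,0.0,0.128],-0.012,1],[[-0.008,0.0,0.128],-0.012,1]]'

```text
time: 4.82
tool_pos: [0.5529, 0.0787, 0.2249]
orientation: [0.021, 1.0, 0.001, 0.002]
wrist_force: [-0.1, 0.0, -1.1]
gripper_width: 0.015
```

```bash
cat > look.py <<'E'
import sys,numpy as np,cv2,pickle
from cell import arm
from h import *
tag=sys.argv[1]
s=arm.grab_frame("scene");t=arm.grab_frame("top")
pickle.dump(dict(scene=s,top=t),open(f"f{tag}.pkl","wb"))
a=cv2.resize(s["color"][60:215,200:350],(600,620)[:1]*2 if 0 else (580,600))
b=cv2.resize(t["color"][140:240,230:267+30],None,fx=3,fy=6) if 0 else np.zeros((600,1,3),np.uint8)
cv2.imwrite(f"pics/l{tag}.png",a)
for n,f in (("scene",s),("top",t)):
    p=cloud(f);p=p.reshape(-1,3);p=p[~np.isnan(p[:,0])]
    # slice through the rack in its own axes: u along slot y, v to the left
    c,sn=np.cos(-.0445),np.sin(-.0445);u=(p[:,0]-.551)*c+(p[:,1]-.08)*sn;v=-(p[:,0]-.551)*sn+(p[:,1]-.08)*c+.08
    for u0 in (-.05,.05):
        m=(abs(u-u0)<.006)&(abs(v-.06)<.13)&(p[:,2]>.145)
        q=np.c_[v,p[:,2]][m]; q=q[np.argsort(q[:,1])]
        print(n,u0,len(q),"v,z:",np.round(q[::max(1,len(q)//12)],3).tolist())
E
python3 look.py 1;python3 mv.py .551 .0775 .212 87.45
```

```text
scene -0.05 217 v,z: [[0.073, 0.145], [0.076, 0.153], [0.075, 0.165], [0.074, 0.181], [0.072, 0.191], [0.073, 0.202], [0.074, 0.211], [0.072, 0.22], [0.07, 0.232], [0.07, 0.241], [0.072, 0.25], [0.085, 0.255], [0.08, 0.257]]
scene 0.05 192 v,z: [[0.074, 0.145], [0.077, 0.154], [0.077, 0.165], [0.073, 0.178], [0.072, 0.191], [0.073, 0.201], [0.072, 0.211], [0.073, 0.221], [0.073, 0.231], [0.072, 0.239], [0.072, 0.248], [0.07, 0.255]]
top -0.05 400 v,z: [[0.097, 0.536], [0.089, 0.585], [0.083, 0.586], [0.066, 0.591], [-0.01, 0.596], [0.052, 0.601], [-0.006, 0.604], [0.038, 0.606], [0.005, 0.608], [0.018, 0.61], [0.017, 0.611], [0.009, 0.613], [0.021, 0.616]]
top 0.05 36 v,z: [[0.072, 0.147], [0.074, 0.151], [0.071, 0.188], [0.071, 0.205], [0.071, 0.224], [0.071, 0.243], [0.072, 0.255], [0.076, 0.545], [0.077, 0.55], [0.079, 0.553], [0.065, 0.556], [0.071, 0.561]]
t 4.92 pos [0.5527 0.0784 0.2246] yaw_y 87.61 tilt [ 0.003  0.001 -1.   ] F [ 0.1 -0.4 -0.6] w 0.0152 q1,7 [0.34 0.86]
shift [ 0.003 -0.002  0.025] turn 0.002
```

View pics/l1.png

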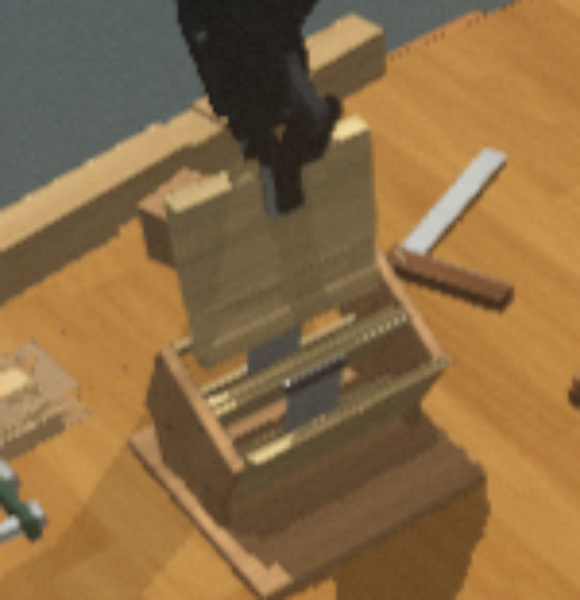

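Call:
step_arm --targets '[[[0.003,-0.002,0.026],0,1],[[0.003,-0.002,0.026],0,1],[[0.003,-0.002,0.026],0,1]]'

```text
time: 5.17
tool_pos: [0.5502, 0.0767, 0.2102]
orientation: [0.021, 1.0, -0.0, -0.0]
wrist_force: [-0.3, -0.8, -0.6]
gripper_width: 0.0152
```

```bash
python3 mv.py .551 .0775 .209 87.45
```

```text
t 5.17 pos [0.5502 0.0767 0.2102] yaw_y 87.61 tilt [-0. -0. -1.] F [-0.3 -0.8 -0.6] w 0.0152 q1,7 [0.34 0.85]
shift [-0.001  0.002  0.002] turn 0.002
```

Call:
step_arm --targets '[[[0,-0.01,0],0,0],[[0,-0.02,0],0,0],[[0,-0.03,0],0,0],[[0,-0.045,0.003],0,0],[[0,-0.06,0.006],0,0],[[0,-0.075,0.01],0,0]]'

```text
time: 5.67
tool_pos: [0.5489, 0.0381, 0.2048]
orientation: [0.021, 1.0, -0.0, 0.0]
wrist_force: [-0.5, -0.2, 0.5]
gripper_width: 0.043
```

```bash
python3 look.py 2;python3 mv.py .551 .0195 .2 87.45
```

```text
scene -0.05 174 v,z: [[0.063, 0.146], [0.05, 0.166], [0.042, 0.183], [0.039, 0.196], [0.033, 0.21], [0.029, 0.221], [0.026, 0.228], [0.038, 0.23], [0.05, 0.481], [0.034, 0.49], [0.018, 0.496], [-0.002, 0.503], [-0.014, 0.51]]
scene 0.05 97 v,z: [[0.063, 0.145], [0.053, 0.161], [0.048, 0.173], [0.043, 0.183], [0.041, 0.191], [0.039, 0.198], [0.035, 0.206], [0.031, 0.214], [0.029, 0.219], [0.029, 0.226], [0.033, 0.228], [0.034, 0.229], [0.04, 0.232]]
top -0.05 374 v,z: [[0.058, 0.517], [0.047, 0.565], [0.048, 0.567], [0.027, 0.572], [-0.038, 0.579], [0.015, 0.583], [0.009, 0.587], [0.006, 0.589], [-0.045, 0.591], [-0.013, 0.592], [-0.012, 0.594], [-0.022, 0.596], [-0.017, 0.599]]
top 0.05 20 v,z: [[0.017, 0.217], [0.017, 0.219], [0.017, 0.22], [0.018, 0.521], [0.02, 0.522], [0.04, 0.524], [0.034, 0.527], [0.023, 0.527], [0.035, 0.529], [0.03, 0.53], [0.031, 0.531], [0.022, 0.531], [0.033, 0.531], [0.029, 0.533], [0.028, 0.533], [0.031, 0.534], [0.029, 0.534], [0.027, 0.535], [0.023, 0.538], [0.025, 0.538]]
t 5.77 pos [0.5486 0.0364 0.204 ] yaw_y 87.42 tilt [-0.002 -0.002 -1.   ] F [ 0.1 -0.2  0.4] w 0.0431 q1,7 [0.41 0.91]
shift [-0.006 -0.034  0.008] turn -0.0
```

View pics/l2.png

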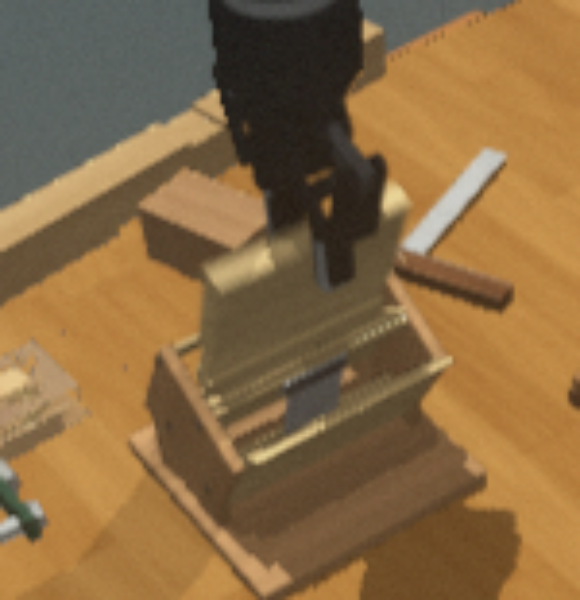

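The panel is tilting right between the fingers with its lower edge inside the left slot. Continuing over and down along the slot.

Call:
step_arm --targets '[[[-0.002,-0.015,0.004],0,0],[[-0.004,-0.026,0.01],0,0],[[-0.004,-0.015,0.03],0,0],[[-0.004,0.0,0.05],0,0],[[-0.004,0.012,0.065],0,0],[[-0.004,0.012,0.065],0,0]]'

```text
time: 6.27
tool_pos: [0.5495, 0.0482, 0.1704]
orientation: [0.018, 1.0, 0.001, -0.002]
wrist_force: [0.3, 1.6, -0.9]
gripper_width: 0.0426
```

```bash
python3 look.py 3;python3 mv.py .551 .043 .17 87.45
```

```text
scene -0.05 286 v,z: [[0.064, 0.146], [0.047, 0.176], [0.042, 0.197], [0.033, 0.216], [0.031, 0.228], [0.042, 0.233], [0.039, 0.461], [0.023, 0.47], [-0.0, 0.478], [-0.015, 0.489], [-0.025, 0.499], [-0.033, 0.508], [-0.038, 0.516]]
scene 0.05 92 v,z: [[0.063, 0.147], [0.055, 0.161], [0.051, 0.169], [0.048, 0.18], [0.043, 0.19], [0.04, 0.199], [0.037, 0.207], [0.034, 0.213], [0.032, 0.219], [0.031, 0.226], [0.033, 0.228], [0.035, 0.229], [0.039, 0.231], [0.04, 0.233]]
top -0.05 378 v,z: [[0.065, 0.481], [0.054, 0.534], [0.041, 0.537], [0.033, 0.547], [0.026, 0.556], [-0.035, 0.561], [0.006, 0.565], [-0.003, 0.567], [0.002, 0.569], [-0.01, 0.571], [-0.004, 0.573], [-0.003, 0.575], [-0.029, 0.578]]
top 0.05 19 v,z: [[0.03, 0.492], [0.031, 0.493], [0.047, 0.493], [0.037, 0.494], [0.05, 0.496], [0.048, 0.496], [0.041, 0.498], [0.042, 0.498], [0.047, 0.5], [0.044, 0.5], [0.042, 0.501], [0.045, 0.502], [0.034, 0.502], [0.043, 0.502], [0.041, 0.503], [0.043, 0.503], [0.039, 0.505], [0.039, 0.505], [0.037, 0.507]]
t 6.37 pos [0.5506 0.0467 0.1718] yaw_y 87.78 tilt [-0.001  0.001 -1.   ] F [-0.2 -0.4 -0.1] w 0.0425 q1,7 [0.38 0.87]
shift [-0.001 -0.007  0.004] turn 0.004
```

Call:
step_arm --targets '[[[0,-0.015,-0.01],0,-0.25],[[0,-0.03,-0.02],0,-0.5],[[0,-0.045,-0.026],0,-0.5],[[0,-0.057,-0.026],0,-0.5],[[0,-0.057,-0.026],0,-0.5],[[0,-0.057,-0.026],0,-0.5]]'

```text
time: 6.87
tool_pos: [0.5504, 0.0137, 0.1857]
orientation: [0.022, 1.0, -0.002, 0.0]
wrist_force: [0.5, -5.0, 3.9]
gripper_width: 0.0639
```

```bash
python3 look.py 4;python3 mv.py .551 .018 .185 87.45
```

```text
scene -0.05 200 v,z: [[0.042, 0.163], [-0.017, 0.199], [-0.013, 0.203], [0.027, 0.464], [0.01, 0.474], [0.004, 0.482], [-0.028, 0.489], [-0.037, 0.497], [-0.046, 0.504], [-0.053, 0.51], [-0.059, 0.516], [-0.061, 0.521], [-0.064, 0.526]]
scene 0.05 36 v,z: [[-0.014, 0.194], [-0.016, 0.197], [-0.015, 0.197], [-0.013, 0.199], [-0.015, 0.2], [-0.011, 0.201], [-0.0, 0.201], [-0.012, 0.202], [-0.01, 0.202], [-0.01, 0.204], [-0.007, 0.205], [-0.006, 0.206]]
top -0.05 359 v,z: [[0.057, 0.146], [0.023, 0.548], [0.02, 0.551], [0.007, 0.559], [0.0, 0.565], [-0.007, 0.57], [-0.011, 0.574], [-0.013, 0.576], [-0.015, 0.578], [-0.025, 0.579], [-0.026, 0.581], [-0.056, 0.583], [-0.039, 0.585]]
top 0.05 31 v,z: [[-0.014, 0.196], [-0.017, 0.196], [-0.014, 0.197], [-0.014, 0.198], [-0.007, 0.5], [-0.002, 0.504], [0.018, 0.507], [0.016, 0.51], [0.009, 0.511], [0.007, 0.513], [0.013, 0.514], [-0.002, 0.516], [0.006, 0.517], [0.007, 0.518], [0.002, 0.521], [0.003, 0.522]]
t 6.97 pos [0.5505 0.0139 0.1859] yaw_y 87.51 tilt [ 0.001 -0.005 -1.   ] F [ 0.2 -6.5  4.6] w 0.0639 q1,7 [0.45 0.93]
shift [-0.001  0.008  0.002] turn 0.001
```

View pics/l4.png

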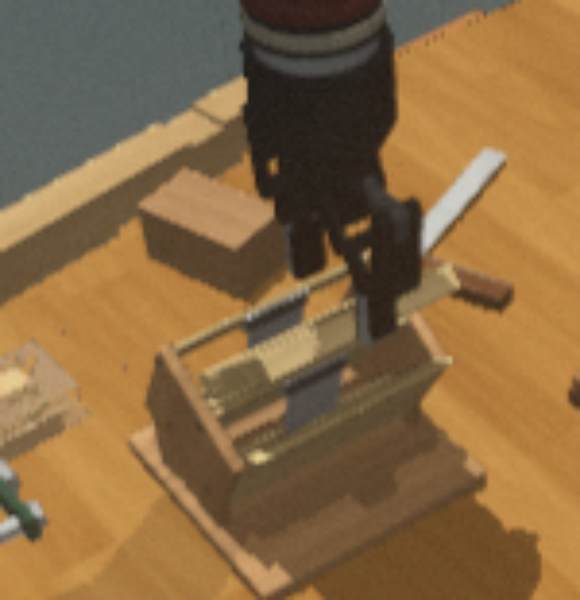

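The panel tipped past the slot angle (about 44°), with its top at v=-0.014, and rests on the right finger. I'll bring it back with the right finger so it can slide in.

Call:
step_arm --targets '[[[0,0.01,0],0,-0.5],[[0,0.02,0],0,-0.5],[[0,0.03,0],0,-0.5],[[0,0.04,0],0,-0.5],[[0,0.05,0],0,-0.5],[[0,0.056,0],0,-0.5],[[0,0.056,0],0,-0.5],[[0,0.056,0],0,-0.5]]'

```text
time: 7.63
tool_pos: [0.5506, 0.0467, 0.1852]
orientation: [0.019, 1.0, 0.001, -0.0]
wrist_force: [0.8, -1.1, -0.1]
gripper_width: 0.0643
```

```bash
cat > prof.py <<'E'
import sys,numpy as np,cv2,pickle
from cell import arm
from h import *
s=arm.grab_frame("scene");cv2.imwrite(f"pics/p{sys.argv[1]}.png",cv2.resize(s["color"][60:215,200:350],(580,600)))
p=cloud(s).reshape(-1,3);p=p[~np.isnan(p[:,0])]
c,sn=np.cos(-.0445),np.sin(-.0445);u=(p[:,0]-.551)*c+(p[:,1]-.08)*sn;v=-(p[:,0]-.551)*sn+(p[:,1]-.08)*c+.08
zm=float(sys.argv[2]) if len(sys.argv)>2 else .13
for u0 in (-.045,.05):
    m=(abs(u-u0)<.012)&(v>-.08)&(v<.088)&(p[:,2]>zm)&(p[:,2]<.33)
    q=np.c_[v,p[:,2]][m];b=np.round(q[:,1]/.008).astype(int)
    print(u0,"v@z min/max:",[(round(k*.008,3),*np.round(np.percentile(q[b==k,0],[5,95]),3).tolist(),int((b==k).sum())) for k in np.unique(b)])
E
python3 prof.py 5;python3 mv.py .551 .018 .185 87.45
```

```text
-0.045 v@z min/max: [(np.float64(0.128), 0.064, 0.068, 12), (np.float64(0.136), 0.063, 0.066, 14), (np.float64(0.144), 0.061, 0.063, 6), (np.float64(0.152), 0.05, 0.051, 4), (np.float64(0.16), 0.046, 0.049, 14), (np.float64(0.168), 0.042, 0.045, 11), (np.float64(0.176), 0.038, 0.041, 11), (np.float64(0.184), 0.033, 0.037, 12), (np.float64(0.192), 0.029, 0.033, 15), (np.float64(0.2), 0.024, 0.028, 14), (np.float64(0.208), 0.02, 0.024, 16), (np.float64(0.216), 0.017, 0.019, 13), (np.float64(0.224), 0.016, 0.028, 70), (np.float64(0.232), 0.024, 0.028, 6), (np.float64(0.32), 0.033, 0.056, 21), (np.float64(0.328), 0.035, 0.054, 19)]
0.05 v@z min/max: [(np.float64(0.128), 0.063, 0.067, 10), (np.float64(0.136), 0.063, 0.067, 16), (np.float64(0.144), 0.061, 0.063, 3), (np.float64(0.152), 0.05, 0.051, 4), (np.float64(0.16), 0.046, 0.049, 11), (np.float64(0.168), 0.042, 0.046, 10), (np.float64(0.176), 0.037, 0.041, 13), (np.float64(0.184), 0.034, 0.037, 11), (np.float64(0.192), 0.029, 0.032, 10), (np.float64(0.2), 0.026, 0.029, 12), (np.float64(0.208), 0.021, 0.025, 13), (np.float64(0.216), 0.016, 0.02, 15), (np.float64(0.224), 0.016, 0.029, 55), (np.float64(0.232), 0.029, 0.029, 1)]
t 7.68 pos [0.5506 0.0463 0.1851] yaw_y 87.77 tilt [-0.001  0.002 -1.   ] F [ 0.  -1.   0.6] w 0.0643 q1,7 [0.39 0.88]
shift [-0.003 -0.057  0.   ] turn 0.004
```

```bash
python3 prof.py 6; python3 - <<'E'
from cell import arm
from h import *
c,sn=np.cos(-.0445),np.sin(-.0445)
for n in("top","scene"):
    f=arm.grab_frame(n);p=cloud(f).reshape(-1,3);p=p[~np.isnan(p[:,0])]
    u=(p[:,0]-.551)*c+(p[:,1]-.08)*sn;v=-(p[:,0]-.551)*sn+(p[:,1]-.08)*c+.08
    m=(p[:,2]>.2)&(p[:,2]<.235)&(v>0)&(v<.05);print(n,"panel top u",np.round(np.percentile(u[m],[0,2,98,100]),4))
    for zz,v0,v1 in ((.125,.04,.11),(.09,.0,.06)):
        m=(abs(p[:,2]-zz)<.012)&(v>v0)&(v<v1)&(abs(u)<.1);h=np.histogram(u[m],np.arange(-.09,.091,.004));print(n,zz,[(round(float(b),3),int(k)) for k,b in zip(*h) if abs(b)>.058 and k])
E
cp pics/p6.png pics/v6.png
```

```text
-0.045 v@z min/max: [(np.float64(0.128), 0.064, 0.068, 7), (np.float64(0.136), 0.063, 0.067, 12), (np.float64(0.144), 0.06, 0.063, 7), (np.float64(0.152), 0.05, 0.051, 5), (np.float64(0.16), 0.046, 0.049, 9), (np.float64(0.168), 0.041, 0.045, 13), (np.float64(0.176), 0.038, 0.041, 14), (np.float64(0.184), 0.033, 0.036, 13), (np.float64(0.192), 0.029, 0.031, 14), (np.float64(0.2), 0.024, 0.027, 13), (np.float64(0.208), 0.02, 0.023, 14), (np.float64(0.216), 0.016, 0.02, 17), (np.float64(0.224), 0.016, 0.029, 68), (np.float64(0.232), 0.024, 0.027, 5), (np.float64(0.32), 0.031, 0.052, 23), (np.float64(0.328), 0.032, 0.055, 16)]
0.05 v@z min/max: [(np.float64(0.128), 0.062, 0.068, 14), (np.float64(0.136), 0.063, 0.066, 11), (np.float64(0.144), 0.062, 0.062, 2), (np.float64(0.152), 0.051, 0.052, 2), (np.float64(0.16), 0.046, 0.05, 12), (np.float64(0.168), 0.042, 0.046, 12), (np.float64(0.176), 0.037, 0.041, 12), (np.float64(0.184), 0.033, 0.037, 11), (np.float64(0.192), 0.029, 0.033, 12), (np.float64(0.2), 0.024, 0.028, 11), (np.float64(0.208), 0.02, 0.025, 11), (np.float64(0.216), 0.016, 0.02, 11), (np.float64(0.224), 0.016, 0.028, 60), (np.float64(0.232), 0.027, 0.027, 2)]
top panel top u [-0.4803 -0.4801  0.0619  0.0624]
top 0.125 [(-0.086, 6), (-0.082, 13), (-0.078, 13), (-0.074, 4), (-0.07, 2), (-0.066, 1), (-0.062, 1)]
top 0.09 [(0.058, 2), (0.062, 1), (0.066, 1), (0.07, 3), (0.074, 3), (0.078, 3)]
scene panel top u [-0.4805 -0.4789  0.0605  0.0632]
scene 0.125 [(-0.082, 73), (-0.078, 31), (-0.074, 26), (-0.07, 12), (-0.066, 32), (-0.062, 19), (0.058, 12), (0.062, 9), (0.066, 7), (0.07, 20), (0.074, 25), (0.078, 20), (0.082, 3)]
scene 0.09 [(-0.082, 45), (-0.078, 7), (-0.074, 8), (-0.07, 3), (-0.066, 2), (-0.062, 3), (0.058, 2), (0.062, 1), (0.066, 2), (0.07, 24), (0.074, 16), (0.078, 2), (0.082, 1)]
```

View pics/v6.png

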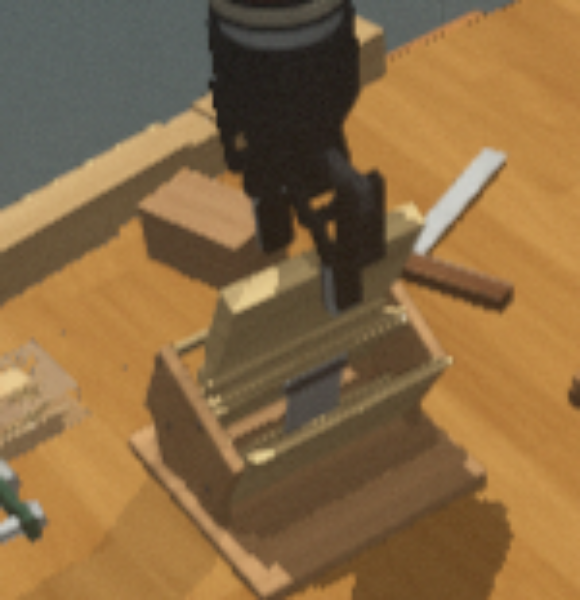

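The panel stays at about 28° with its lower edge stuck at the lip start. I'll close the fingers lightly so they hold it diagonally, with its lower edge against the backrest, then drive it along the slot.

Call:
step_arm --grip_force 20 --targets '[[[0,-0.004,-0.01],0,0.2],[[0,-0.012,-0.02],0,0.3],[[0,-0.022,-0.03],0,0.35],[[0,-0.03,-0.03],0,0.35],[[0,-0.032,-0.03],0,0.35],[[0,-0.032,-0.03],0,0.35]]'

```text
time: 8.33
tool_pos: [0.551, 0.0277, 0.2009]
orientation: [0.022, 1.0, -0.0, 0.001]
wrist_force: [0.9, -1.8, 3.2]
gripper_width: 0.0276
```

```bash
python3 prof.py 7;python3 mv.py .551 .0525 .161 87.45
```

```text
-0.045 v@z min/max: [(np.float64(0.128), 0.063, 0.067, 7), (np.float64(0.136), 0.063, 0.067, 16), (np.float64(0.144), 0.059, 0.061, 4), (np.float64(0.152), 0.05, 0.051, 4), (np.float64(0.16), 0.046, 0.049, 10), (np.float64(0.168), 0.041, 0.045, 13), (np.float64(0.176), 0.037, 0.041, 15), (np.float64(0.184), 0.032, 0.037, 11), (np.float64(0.192), 0.028, 0.032, 11), (np.float64(0.2), 0.024, 0.028, 14), (np.float64(0.208), 0.019, 0.023, 15), (np.float64(0.216), 0.015, 0.018, 15), (np.float64(0.224), 0.015, 0.027, 71), (np.float64(0.232), 0.025, 0.027, 4)]
0.05 v@z min/max: [(np.float64(0.128), 0.064, 0.068, 7), (np.float64(0.136), 0.063, 0.067, 14), (np.float64(0.144), 0.061, 0.063, 5), (np.float64(0.152), 0.05, 0.051, 3), (np.float64(0.16), 0.046, 0.05, 10), (np.float64(0.168), 0.041, 0.045, 10), (np.float64(0.176), 0.037, 0.041, 12), (np.float64(0.184), 0.034, 0.036, 9), (np.float64(0.192), 0.028, 0.032, 12), (np.float64(0.2), 0.025, 0.028, 11), (np.float64(0.208), 0.021, 0.024, 12), (np.float64(0.216), 0.015, 0.019, 18), (np.float64(0.224), 0.015, 0.026, 45), (np.float64(0.232), 0.026, 0.028, 2)]
t 8.38 pos [0.551  0.0279 0.2009] yaw_y 87.56 tilt [ 0.002 -0.001 -1.   ] F [ 0.7 -2.   3.1] w 0.0282 q1,7 [0.43 0.92]
shift [0.002 0.049 0.08 ] turn 0.001
```

Call:
step_arm --targets '[[[0,0.003,0.005],0,0.4],[[0,0.006,0.01],0,0.4],[[0,0.01,0.017],0,0.4],[[0,0.014,0.024],0,0.4],[[0,0.018,0.031],0,0.4],[[0,0.022,0.038],0,0.4]]'

```text
time: 8.88
tool_pos: [0.5535, 0.0278, 0.1979]
orientation: [0.026, 1.0, -0.016, 0.005]
wrist_force: [-33.8, -35.8, 114.6]
gripper_width: 0.0266
```

```bash
python3 prof.py 8;python3 mv.py .551 .0525 .161 87.45
```

```text
-0.045 v@z min/max: [(np.float64(0.128), 0.063, 0.067, 12), (np.float64(0.136), 0.062, 0.066, 14), (np.float64(0.144), 0.061, 0.062, 2), (np.float64(0.152), 0.049, 0.052, 7), (np.float64(0.16), 0.045, 0.048, 11), (np.float64(0.168), 0.041, 0.044, 13), (np.float64(0.176), 0.037, 0.04, 10), (np.float64(0.184), 0.032, 0.035, 14), (np.float64(0.192), 0.027, 0.031, 14), (np.float64(0.2), 0.023, 0.027, 14), (np.float64(0.208), 0.019, 0.023, 12), (np.float64(0.216), 0.015, 0.018, 20), (np.float64(0.224), 0.015, 0.027, 71), (np.float64(0.232), 0.026, 0.027, 2)]
0.05 v@z min/max: [(np.float64(0.128), 0.063, 0.068, 6), (np.float64(0.136), 0.063, 0.067, 10), (np.float64(0.144), 0.061, 0.061, 1), (np.float64(0.152), 0.05, 0.051, 6), (np.float64(0.16), 0.046, 0.049, 12), (np.float64(0.168), 0.042, 0.045, 7), (np.float64(0.176), 0.037, 0.04, 11), (np.float64(0.184), 0.032, 0.036, 13), (np.float64(0.192), 0.028, 0.031, 12), (np.float64(0.2), 0.023, 0.027, 11), (np.float64(0.208), 0.019, 0.023, 12), (np.float64(0.216), 0.015, 0.018, 20), (np.float64(0.224), 0.015, 0.027, 45)]
t 8.93 pos [0.5535 0.0281 0.1982] yaw_y 86.98 tilt [ 0.009 -0.031 -0.999] F [-29.2 -30.6  96.9] w 0.0267 q1,7 [0.4  0.89]
shift [0.008 0.051 0.073] turn -0.005
```

Blocked hard: the force rose to 115 N without motion. Backing off at once.

Call:
step_arm --targets '[[[0,-0.022,-0.038],0,0.38],[[0,-0.022,-0.038],0,0.38],[[0,-0.022,-0.038],0,0.38]]'

```text
time: 9.18
tool_pos: [0.5515, 0.0278, 0.2023]
orientation: [0.021, 1.0, -0.001, 0.002]
wrist_force: [0.4, -5.1, 13.8]
gripper_width: 0.0266
```

```bash
python3 mv.py .551 .0279 .2 87.45; python3 - <<'E'
from cell import arm;import cv2,pickle
from h import *
f=arm.grab_frame("wrist");pickle.dump(f,open("w2.pkl","wb"))
t=arm.grab_frame("top");pickle.dump(t,open("t2.pkl","wb"))
a=cv2.resize(f["color"],(640,400));cv2.imwrite("pics/w2.png",a)
E
```

```text
t 9.18 pos [0.5515 0.0278 0.2023] yaw_y 87.54 tilt [ 0.005 -0.002 -1.   ] F [ 0.4 -5.1 13.8] w 0.0266 q1,7 [0.43 0.92]
shift [0.001 0.    0.005] turn 0.001
```

View pics/w2.png

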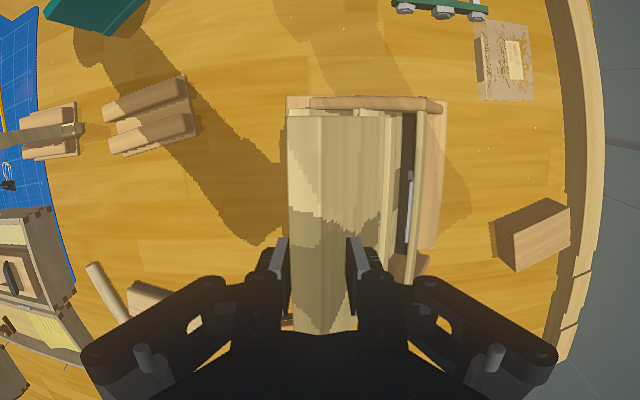

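```bash
cat >> h.py <<'E'
def fcloud(f):
    h,w=f["depth"].shape;F=h/2/np.tan(np.radians(f["vfov"])/2)
    v,u=np.mgrid[:h,:w];dx,dy=u-f["cx"],v-f["cy"];r=np.hypot(dx,dy)+1e-9;th=r/F;z=f["depth"]
    t=np.tan(th)*z;P=np.stack([dx/r*t,dy/r*t,z],-1)
    E=f["extrinsics"];W=P@E[:3,:3].T+E[:3,3];W[(z<=0)|(th>1.45)]=np.nan
    return W
def rackuv(p):
    c,sn=np.cos(-.0445),np.sin(-.0445)
    return (p[...,0]-.551)*c+(p[...,1]-.08)*sn, -(p[...,0]-.551)*sn+(p[...,1]-.08)*c+.08
def slot(v,z,yL=.1107,zL=.063): # slot_left x,z in mm
    dy,dz=v-yL,z-zL; return (dy*.866+dz*.5)*1e3,(-dy*.5+dz*.866)*1e3
E
python3 - <<'E'
import pickle
from h import *
f=pickle.load(open("w2.pkl","rb"));print(f["vfov"],f["cx"],f["cy"])
W=fcloud(f);u,v=rackuv(W)
for r in (108,112,118,124,135,150,170,200,230):
    print(r,[(c,*(int(round(1e3*k)) for k in (u[r,c],)),*np.round(slot(v[r,c],W[r,c,2])).astype(int).tolist()) for c in range(284,446,4) if not np.isnan(u[r,c])])
cv2.imwrite("pics/w2z.png",cv2.resize(f["color"][85:300,270:450],None,fx=3.3,fy=2.8,interpolation=cv2.INTER_CUBIC))
E
```

```text
65.70646984690485 318.8113576386381 200.59736798567096
108 [(284, -74, -136, 7), (288, -74, -125, 15), (292, -71, -63, 96), (296, -71, -62, 93), (300, -71, -61, 88), (304, -71, -60, 85), (308, -71, -57, 83), (312, -72, -58, 76), (316, -71, -54, 76), (320, -71, -51, 76), (324, -71, -47, 76), (328, -71, -44, 75), (332, -71, -41, 75), (336, -71, -37, 76), (340, -71, -34, 75), (344, -71, -31, 75), (348, -71, -28, 75), (352, -71, -25, 75), (356, -71, -21, 75), (360, -71, -17, 78), (364, -71, -14, 77), (368, -72, -12, 76), (372, -72, -9, 75), (376, -72, -5, 76), (380, -72, -2, 77), (384, -72, 1, 76), (388, -72, 3, 75), (392, -72, 6, 75), (396, -72, 9, 76), (400, -72, 12, 77), (404, -72, 15, 76), (408, -72, 18, 75), (412, -73, 21, 77), (416, -73, 23, 76), (420, -73, 26, 76), (424, -73, 29, 75), (428, -73, 30, 65), (432, -74, 30, 49), (436, -75, 30, 29), (440, -76, 30, 4), (444, -79, 24, -70)]
112 [(284, -70, -136, 7), (288, -70, -124, 16), (292, -68, -63, 96), (296, -68, -62, 93), (300, -68, -60, 90), (304, -68, -59, 87), (308, -68, -57, 84), (312, -68, -56, 79), (316, -68, -56, 73), (320, 
[... 5750 characters left out ...]
304, -19, 3, 184), (308, -19, 6, 184), (312, -19, 7, 184), (316, -19, 9, 183), (320, -20, 11, 183), (324, -19, 11, 179), (328, -18, 11, 177), (332, -16, 11, 172), (336, -15, 11, 168), (340, -13, 10, 163), (344, -11, 10, 159), (348, -9, 9, 152), (352, -7, 9, 147), (356, -6, 10, 144), (360, -4, 9, 136), (364, -1, 9, 129), (368, 1, 9, 123), (372, 4, 9, 114), (376, 12, 4, 92), (380, 16, 3, 82), (384, 15, 6, 82), (388, 18, 7, 75), (392, 43, -8, 9), (396, 47, -7, -4), (400, 47, -3, -7), (404, 18, 18, 68), (408, 14, 23, 76), (412, 14, 26, 75), (416, 14, 29, 74), (420, 63, 8, -60), (424, 64, 12, -63), (428, 64, 17, -65), (432, 64, 21, -69), (436, 64, 26, -72), (440, 70, 29, -89), (444, 70, 34, -92)]
```

View pics/w2z.png

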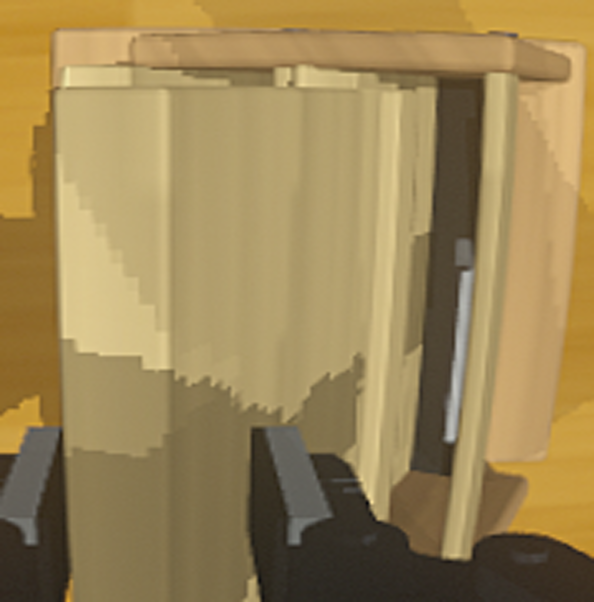

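Wrist depth explains it. The panel's lower right corner sits on the start of the flared lip (slot x≈-9, z≈70), so it needs to move about 5 mm toward +x before going down.

Call:
step_arm --targets '[[[0,0.005,-0.006],0,0.4],[[0,0.009,-0.006],0,0.4],[[0,0.01,-0.006],0,0.4],[[0,0.013,0.001],0,0.4],[[0,0.016,0.006],0,0.4],[[0,0.02,0.012],0,0.4]]'

```text
time: 9.78
tool_pos: [0.5535, 0.038, 0.2002]
orientation: [0.022, 1.0, -0.002, 0.004]
wrist_force: [-7.2, -7.9, 42.8]
gripper_width: 0.026
```

```bash
cat > wp.py <<'E'
# panel pose in a slot's frame from the wrist camera: x of the left face, z of the top face
import sys,pickle
from cell import arm
from h import *
yL,zL=(.1087,.058) if len(sys.argv)<2 or sys.argv[1]=="L" else (.1087-.0416,.058-.024)
f=arm.grab_frame("wrist");pickle.dump(f,open("wlast.pkl","wb"))
W=fcloud(f);u,v=rackuv(W);x,z=slot(v,W[...,2],yL,zL)
for u0,u1 in ((-64,-50),(-50,-30),(-30,-15),(20,35),(35,50),(50,62)):
    m=(u*1e3>u0)&(u*1e3<u1)&(x>-60)&(x<60)&(z>105)&(z<230)
    if m.sum()<30: continue
    b=np.round(z[m]/10).astype(int);X=x[m]
    print(u0,[(int(k*10),*np.round(np.percentile(X[b==k],[5,95]),0).astype(int).tolist(),int((b==k).sum())) for k in np.unique(b)],"z98 %.1f"%np.percentile(z[m],97))
E
python3 mv.py .551 .0279 .2 87.45;python3 wp.py
```

```text
t 9.78 pos [0.5535 0.038  0.2002] yaw_y 87.51 tilt [ 0.007 -0.005 -1.   ] F [-7.2 -7.9 42.8] w 0.0260 q1,7 [0.41 0.9 ]
shift [ 0.004 -0.02   0.   ] turn 0.001
-64 [(110, 16, 17, 66), (120, 17, 19, 108), (130, 18, 20, 123), (140, 20, 21, 158), (150, 21, 22, 199), (160, 22, 24, 235), (170, 24, 25, 311), (180, 21, 26, 585), (190, 12, 25, 1176)] z98 187.0
-50 [(110, 16, 18, 103), (120, 17, 19, 140), (130, 19, 20, 193), (140, 20, 21, 216), (150, 21, 23, 260), (160, 22, 24, 316), (170, 24, 25, 401), (180, 20, 26, 820), (190, 11, 25, 1559)] z98 186.9
-30 [(110, 16, 18, 68), (120, 17, 19, 102), (130, 19, 20, 130), (140, 20, 21, 155), (150, 21, 23, 176), (160, 23, 24, 207), (170, 24, 25, 283), (180, 19, 26, 590), (190, 12, 25, 973)] z98 186.7
20 [(150, 21, 23, 73), (160, 23, 24, 143), (170, 24, 25, 160), (180, 20, 26, 359), (190, 12, 24, 454)] z98 186.6
35 [(140, 21, 22, 26), (150, 21, 23, 104), (160, 23, 24, 118), (170, 24, 25, 68), (180, 25, 25, 6)] z98 174.6
50 [(130, 19, 20, 13), (140, 20, 21, 59), (150, 21, 23, 38), (160, 23, 23, 1)] z98 153.5
```

The corner is still catching on the flare, which lies nearly flat and grips with high friction. I'll lift the panel, close the fingers so it hangs vertical again, and re-enter about 6 mm further left, inside the lip.

Call:
step_arm --grip_force 40 --targets '[[[0,0.005,-0.02],0,0.45],[[0,0.01,-0.04],0,0.6],[[0,0.02,-0.06],0,1],[[0,0.03,-0.1],0,1],[[0,0.04,-0.14],0,1],[[0,0.04,-0.14],0,1],[[0,0.04,-0.14],0,1],[[0,0.04,-0.14],0,1]]'

```text
time: 10.5
tool_pos: [0.5505, 0.0576, 0.2624]
orientation: [0.021, 1.0, -0.001, -0.002]
wrist_force: [-0.0, -0.1, -2.3]
gripper_width: 0.0151
```

```bash
sed -i 's/(.1087,.058)/(.1137,.0578)/; s/(.1087-.0416,.058-.024)/(.1137-.0416,.0578-.024)/' wp.py
python3 mv.py .5525 .083 .27 87.45; cat > wv.py <<'E'
import pickle
from cell import arm
from h import *
f=arm.grab_frame("wrist");pickle.dump(f,open("wlast.pkl","wb"))
W=fcloud(f);u,v=rackuv(W);z=W[...,2];s=arm.read_state()["tool_pos"]
for u0,u1 in ((-64,-45),(-45,-25),(-25,-12)):
    m=(u*1e3>u0)&(u*1e3<u1)&(abs(v-s[1])<.05)&(z>s[2]-.09)&(z<s[2]+.06)
    b=np.round(z[m]/.01).astype(int)
    print(u0,[(int(k*10),*np.round(np.percentile(v[m][b==k],[3,97])*1e3,1).tolist()) for k in np.unique(b)],"top %.4f"%np.percentile(z[m],97))
m=(abs(v-s[1])<.03)&(abs(z-s[2]-.02)<.02);print("u min %.4f"%np.percentile(u[m],1))
E
python3 wv.py
```

```text
t 10.50 pos [0.5505 0.0576 0.2624] yaw_y 87.62 tilt [-0.004 -0.002 -1.   ] F [-0.  -0.1 -2.3] w 0.0151 q1,7 [0.4  0.93]
shift [-0.002  0.051 -0.015] turn 0.002
-64 [(290, 50.3, 65.0)] top 0.2885
-45 [(280, 65.6, 65.6), (290, 50.3, 65.1)] top 0.2883
-25 [(280, 52.9, 65.8), (290, 50.3, 65.3), (300, 42.5, 75.7), (310, 22.9, 92.9), (320, 21.9, 98.7)] top 0.3170
u min -0.0683
```

Call:
step_arm --targets '[[[-0.005,0.051,0.0],0,1],[[-0.005,0.051,0.0],0,1],[[-0.005,0.051,0.037],0,1],[[-0.005,0.051,0.037],0,1],[[-0.005,0.051,0.037],0,1]]'

```text
time: 10.97
tool_pos: [0.554, 0.083, 0.244]
orientation: [0.021, 1.0, -0.001, -0.002]
wrist_force: [-0.2, -0.2, -0.7]
gripper_width: 0.0151
```

```bash
python3 mv.py .553 .083 .21 87.45; python3 wv.py; python3 - <<'E'
import pickle
from h import *
f=pickle.load(open("wlast.pkl","rb"));W=fcloud(f);u,v=rackuv(W);z=W[...,2]
for u0,u1 in ((-66,-58),(-58,-48),(-48,-30)):
    m=(u*1e3>u0)&(u*1e3<u1)&(v>.04)&(v<.125)&(z>.128)&(z<.15)
    print("bar",u0,np.round(np.percentile(v[m],[0,3,10,50,97])*1e3,1),m.sum(),"z",np.round(np.percentile(z[m],[50,98]),4))
    m=(u*1e3>u0)&(u*1e3<u1)&(v>.04)&(v<.08)&(z>.11)&(z<.128)
    print("lip",u0,np.round(np.percentile(v[m],[3,97])*1e3,1) if m.any() else None,m.sum())
E
```

```text
t 10.97 pos [0.554 0.083 0.244] yaw_y 87.62 tilt [-0.005 -0.002 -1.   ] F [-0.2 -0.2 -0.7] w 0.0151 q1,7 [0.34 0.88]
shift [0.002 0.    0.068] turn 0.002
-64 [(270, 75.8, 90.5)] top 0.2702
-45 [(270, 75.7, 90.6)] top 0.2700
-25 [(270, 75.8, 90.7)] top 0.2697
u min -0.0658
bar -66 [ 99.6 100.4 100.5 102.5 105.2] 59 z [0.1331 0.1384]
lip -66 [53.3 64. ] 117
bar -58 [ 99.6  99.7  99.7 102.5 105.4] 84 z [0.1335 0.1393]
lip -58 [53.2 64.8] 165
bar -48 [ 99.8  99.8  99.9 102.  104.7] 131 z [0.1338 0.1391]
lip -48 [53.2 64.7] 269
```

Call:
step_arm --targets '[[[0.002,0,0.02],0,1],[[0.002,0,0.04],0,1],[[0.002,0,0.06],0,1],[[0.002,0,0.062],0,1]]'

```text
time: 11.35
tool_pos: [0.5544, 0.0831, 0.2145]
orientation: [0.021, 1.0, -0.001, 0.0]
wrist_force: [2.1, -0.9, -0.9]
gripper_width: 0.015
```

```bash
python3 mv.py .553 .083 .202 87.45
```

```text
t 11.35 pos [0.5544 0.0831 0.2145] yaw_y 87.55 tilt [ 0.001 -0.001 -1.   ] F [ 2.1 -0.9 -0.9] w 0.0150 q1,7 [0.33 0.85]
shift [ 0.003 -0.     0.025] turn 0.001
```

Call:
step_arm --targets '[[[0,0,0.006],0,1],[[0,0,0.012],0,1],[[0,0,0.018],0,1],[[0,0,0.018],0,1]]'

```text
time: 11.68
tool_pos: [0.5544, 0.0844, 0.2052]
orientation: [0.021, 1.0, 0.0, 0.0]
wrist_force: [1.5, -0.2, -2.0]
gripper_width: 0.0151
```

```bash
python3 mv.py .553 .083 .202 87.45
```

```text
t 11.68 pos [0.5544 0.0844 0.2052] yaw_y 87.63 tilt [ 0.     0.001 -1.   ] F [ 1.5 -0.2 -2. ] w 0.0151 q1,7 [0.32 0.84]
shift [ 0.003 -0.003  0.006] turn 0.002
```

Call:
step_arm --targets '[[[0,0,0.004],0,1],[[0,-0.01,0.004],0,0],[[0,-0.03,0.004],0,0],[[0,-0.05,0.004],0,0],[[0,-0.07,0.004],0,0],[[0,-0.09,0.004],0,0],[[0,-0.11,0.004],0,0],[[0,-0.12,0.004],0,0]]'

```text
time: 12.35
tool_pos: [0.5516, 0.0215, 0.2036]
orientation: [0.022, 1.0, -0.001, -0.0]
wrist_force: [1.3, -0.1, 0.5]
gripper_width: 0.0426
```

```bash
python3 mv.py .553 .083 .202 87.45;python3 wp.py; python3 prof.py 9
```

```text
t 12.35 pos [0.5516 0.0215 0.2036] yaw_y 87.46 tilt [-0.001 -0.001 -1.   ] F [ 1.3 -0.1  0.5] w 0.0426 q1,7 [0.44 0.94]
shift [0.003 0.123 0.003] turn 0.0
-64 [(110, 5, 6, 128), (120, 5, 6, 139), (130, 4, 5, 161), (140, 4, 5, 195), (150, -11, 4, 909)] z98 153.8
-50 [(110, 5, 6, 162), (120, 5, 6, 199), (130, 4, 5, 224), (140, 4, 5, 262), (150, -11, 4, 1248)] z98 153.3
-30 [(110, 5, 6, 123), (120, 5, 6, 141), (130, 4, 5, 166), (140, 4, 5, 180), (150, -11, 4, 840), (230, 55, 55, 1)] z98 152.8
20 [(110, 5, 6, 10), (140, 4, 5, 62), (150, -10, 4, 585)] z98 151.4
35 [(130, 4, 5, 12), (140, 4, 5, 120), (150, -10, 4, 504)] z98 150.9
50 [(130, 4, 5, 60), (140, 4, 5, 85), (150, -10, 4, 356)] z98 150.3
-0.045 v@z min/max: [(np.float64(0.128), 0.062, 0.062, 2), (np.float64(0.136), 0.057, 0.061, 7), (np.float64(0.144), 0.053, 0.056, 9), (np.float64(0.152), 0.047, 0.051, 9), (np.float64(0.16), 0.041, 0.046, 10), (np.float64(0.168), 0.036, 0.04, 9), (np.float64(0.176), 0.031, 0.035, 10), (np.float64(0.184), 0.028, 0.036, 41), (np.float64(0.192), 0.033, 0.041, 36)]
0.05 v@z min/max: [(np.float64(0.128), 0.062, 0.063, 3), (np.float64(0.136), 0.056, 0.062, 6), (np.float64(0.144), 0.051, 0.056, 7), (np.float64(0.152), 0.048, 0.05, 7), (np.float64(0.16), 0.042, 0.046, 8), (np.float64(0.168), 0.036, 0.038, 4), (np.float64(0.176), 0.031, 0.036, 10), (np.float64(0.184), 0.03, 0.039, 40), (np.float64(0.192), 0.034, 0.038, 3)]
```

The short panel slid down to the clip (lower edge about 32 mm above the floor). Next I raise, close the fingers, and push on its top edge along the slot.

Call:
step_arm --grip_force 40 --targets '[[[0,0,-0.02],0,0],[[0,0,-0.04],0,0],[[0,0.004,-0.04],0,1],[[0,0.004,-0.04],0,1],[[0,0.004,-0.04],0,1],[[0,0.004,-0.04],0,1],[[0,0.004,-0.04],0,1],[[0,0.004,-0.04],0,1]]'

```text
time: 13.12
tool_pos: [0.5516, 0.0262, 0.2235]
orientation: [0.021, 1.0, -0.0, -0.0]
wrist_force: [0.1, -0.6, 0.8]
gripper_width: -0.0002
```

```bash
python3 mv.py .5535 .0245 .192 87.45;python3 wp.py
```

```text
t 13.12 pos [0.5516 0.0262 0.2235] yaw_y 87.63 tilt [-0.001 -0.    -1.   ] F [ 0.1 -0.6  0.8] w -0.0002 q1,7 [0.44 0.95]
shift [-0.004 -0.003  0.063] turn 0.002
-64 [(110, 5, 6, 107), (120, 5, 6, 125), (130, 4, 5, 144), (140, 4, 5, 170), (150, -10, 4, 713)] z98 153.8
-50 [(110, 5, 6, 158), (120, 5, 6, 181), (130, 4, 5, 202), (140, 4, 5, 231), (150, -10, 4, 974)] z98 153.3
-30 [(110, 5, 6, 115), (120, 5, 6, 128), (130, 4, 5, 146), (140, 4, 5, 167), (150, -10, 4, 690)] z98 152.8
20 [(110, 5, 6, 96), (120, 5, 6, 106), (130, 4, 5, 118), (140, 4, 5, 68)] z98 141.3
35 [(110, 5, 6, 89), (120, 5, 6, 97), (130, 4, 5, 67), (140, 4, 5, 4)] z98 133.9
50 [(110, 5, 6, 57), (120, 5, 6, 24)] z98 122.4
```

Call:
step_arm --targets '[[[-0.002,-0.003,0.03],0,1],[[-0.002,-0.003,0.058],0,1],[[-0.002,-0.003,0.063],0,1],[[-0.002,-0.003,0.069],0,1],[[-0.002,-0.003,0.069],0,1]]'

```text
time: 13.58
tool_pos: [0.5526, 0.0248, 0.1892]
orientation: [0.021, 1.0, 0.0, -0.0]
wrist_force: [0.2, 0.4, -0.0]
gripper_width: -0.0001
```

```bash
python3 mv.py .5535 .0405 .1605 87.45;python3 wp.py
```

```text
t 13.58 pos [0.5526 0.0248 0.1892] yaw_y 87.64 tilt [-0.001  0.    -1.   ] F [ 0.2  0.4 -0. ] w -0.0001 q1,7 [0.43 0.92]
shift [-0.001  0.031  0.057] turn 0.002
-64 [(110, 5, 6, 145), (120, 5, 6, 167), (130, 4, 5, 199), (140, 4, 5, 230), (150, -10, 4, 1090)] z98 153.8
-50 [(110, 5, 6, 186), (120, 5, 6, 228), (130, 4, 5, 265), (140, 4, 5, 346), (150, -11, 4, 1466)] z98 153.3
-30 [(110, 5, 6, 136), (120, 5, 6, 159), (130, 4, 5, 195), (140, 4, 5, 230), (150, -11, 4, 1011), (230, 49, 52, 6)] z98 152.9
20 [(110, 5, 6, 109), (120, 5, 6, 124), (130, 4, 5, 109), (140, 4, 5, 39)] z98 139.3
35 [(110, 5, 6, 40), (120, 5, 6, 24)] z98 120.1
```

Now push along the slot in small steps.

Call:
step_arm --targets '[[[0,0.003,0.005],0,1],[[0,0.006,0.01],0,1],[[0,0.009,0.0155],0,1],[[0,0.012,0.021],0,1]]'

```text
time: 13.97
tool_pos: [0.5523, 0.0258, 0.1821]
orientation: [0.022, 1.0, -0.006, -0.001]
wrist_force: [-10.5, -13.0, 36.5]
gripper_width: -0.0001
```

```bash
python3 mv.py .5535 .0405 .1605 87.45;python3 wp.py|head -3
```

```text
t 13.97 pos [0.5523 0.0258 0.1821] yaw_y 87.47 tilt [-0.002 -0.012 -1.   ] F [-10.5 -13.   36.5] w -0.0001 q1,7 [0.41 0.9 ]
shift [-0.001  0.03   0.043] turn 0.0
-64 [(110, 3, 4, 172), (120, 2, 3, 210), (130, 1, 2, 261), (140, 0, 1, 286), (150, -14, 0, 1081)] z98 151.4
-50 [(110, 3, 4, 252), (120, 2, 3, 288), (130, 1, 2, 335), (140, 0, 2, 416), (150, -15, 0, 1463)] z98 151.3
-30 [(110, 3, 4, 176), (120, 2, 3, 206), (130, 1, 2, 233), (140, 0, 2, 288), (150, -14, 1, 996), (220, 45, 51, 158), (230, 41, 53, 824)] z98 229.5
```

Finger tips are thin, so the contact was near the low right corner and tilted the panel out. I'll back off and push nearer the upper-left corner of the top edge.

Call:
step_arm --targets '[[[0,0.01,-0.02],0,1],[[0,0.02,-0.025],0,1],[[0,0.02,-0.025],0,1],[[0,0.02,-0.025],0,1]]'

```text
time: 14.35
tool_pos: [0.5533, 0.0418, 0.1912]
orientation: [0.02, 1.0, 0.0, 0.0]
wrist_force: [-0.4, -0.2, -0.1]
gripper_width: 0.0001
```

```bash
python3 mv.py .5545 .038 .192 87.45;python3 wp.py|head -3
```

```text
t 14.35 pos [0.5533 0.0418 0.1912] yaw_y 87.73 tilt [ 0.     0.001 -1.   ] F [-0.4 -0.2 -0.1] w 0.0001 q1,7 [0.4 0.9]
shift [-0.003 -0.007 -0.002] turn 0.003
-64 [(110, 6, 7, 167), (120, 5, 6, 199), (130, 5, 6, 248), (140, 5, 6, 272), (150, -9, 5, 985)] z98 151.5
-50 [(110, 6, 7, 241), (120, 5, 6, 274), (130, 5, 6, 335), (140, 5, 6, 377), (150, -9, 5, 1334)] z98 151.4
-30 [(110, 6, 7, 164), (120, 5, 6, 194), (130, 5, 6, 235), (140, 5, 6, 269), (150, -10, 5, 927), (230, 57, 60, 85)] z98 228.4
```

Call:
step_arm --targets '[[[0,0.003,0.003],0,1],[[0,0.006,0.006],0,1],[[0,0.009,0.01],0,1],[[0,0.011,0.014],0,1]]'

```text
time: 14.73
tool_pos: [0.5533, 0.0413, 0.1883]
orientation: [0.022, 1.0, -0.006, -0.001]
wrist_force: [-12.1, -13.5, 40.3]
gripper_width: -0.0
```

```bash
python3 mv.py .5545 .038 .192 87.45;python3 wp.py|head -3
```

```text
t 14.73 pos [0.5533 0.0413 0.1883] yaw_y 87.44 tilt [-0.001 -0.012 -1.   ] F [-12.1 -13.5  40.3] w -0.0000 q1,7 [0.39 0.88]
shift [-0.003 -0.007 -0.007] turn -0.0
-64 [(110, 5, 6, 190), (120, 5, 6, 213), (130, 4, 6, 275), (140, 4, 5, 296), (150, -10, 4, 970)] z98 150.7
-50 [(110, 5, 6, 266), (120, 5, 6, 299), (130, 4, 5, 369), (140, 4, 5, 405), (150, -10, 4, 1322)] z98 150.6
-30 [(110, 5, 6, 196), (120, 5, 6, 212), (130, 4, 5, 253), (140, 4, 5, 291), (150, -10, 4, 918), (220, 57, 60, 24), (230, 57, 60, 170)] z98 227.8
```

The groove's upper edge is catching on the lip, because the panel is leaning out slightly. I'll straddle the top, tilt it about 5° more upright with the fingers, and push down that way.

Call:
step_arm --grip_force 20 --targets '[[[0,0,-0.04],0,1],[[0,0,-0.05],0,-0.4],[[0,0.003,-0.05],0,-0.4],[[0,0.006,-0.05],0,-0.4],[[0,0.006,-0.05],0,-0.4]]'

```text
time: 15.2
tool_pos: [0.553, 0.0496, 0.208]
orientation: [0.02, 1.0, 0.0, -0.001]
wrist_force: [-0.8, -0.2, 0.1]
gripper_width: 0.048
```

```bash
python3 mv.py .5545 .046 .171 87.45;python3 wp.py|head -3
```

```text
t 15.20 pos [0.553  0.0496 0.208 ] yaw_y 87.68 tilt [-0.002  0.    -1.   ] F [-0.8 -0.2  0.1] w 0.0480 q1,7 [0.39 0.9 ]
shift [-0.003 -0.007  0.074] turn 0.003
-64 [(110, 6, 7, 157), (120, 6, 7, 197), (130, 6, 7, 211), (140, 5, 7, 250), (150, -8, 6, 752)] z98 150.7
-50 [(110, 6, 7, 223), (120, 6, 7, 268), (130, 5, 7, 282), (140, 5, 7, 351), (150, -9, 6, 1046)] z98 150.5
-30 [(110, 6, 7, 157), (120, 6, 7, 196), (130, 6, 7, 201), (140, 5, 7, 242), (150, -9, 6, 738)] z98 150.5
```

Call:
step_arm --targets '[[[0,-0.007,0.0],0,-0.4],[[0,-0.007,0.03],0,-0.4],[[0,-0.007,0.06],0,-0.4],[[0,-0.007,0.074],0,-0.2],[[0,0,0.074],0,0.1],[[0,0.006,0.074],0,0.3],[[0,0.01,0.074],0,0.38],[[0,0.01,0.074],0,0.38]]'

```text
time: 15.92
tool_pos: [0.5543, 0.0552, 0.1733]
orientation: [0.02, 1.0, 0.0, 0.001]
wrist_force: [-0.2, 0.5, 0.5]
gripper_width: 0.0266
```

```bash
python3 mv.py .5545 .0542 .171 87.45;python3 wp.py|head -3
```

```text
t 15.92 pos [0.5543 0.0552 0.1733] yaw_y 87.69 tilt [ 0.002  0.001 -1.   ] F [-0.2  0.5  0.5] w 0.0266 q1,7 [0.36 0.85]
shift [-0.    -0.002  0.005] turn 0.003
-64 [(110, 15, 16, 177), (120, 16, 17, 213), (130, 17, 18, 249), (140, 18, 19, 324), (150, 5, 19, 1275)] z98 149.5
-50 [(110, 15, 16, 244), (120, 16, 17, 311), (130, 17, 18, 338), (140, 18, 19, 440), (150, 5, 19, 1726)] z98 149.4
-30 [(110, 15, 16, 171), (120, 16, 17, 204), (130, 17, 18, 232), (140, 18, 19, 307), (150, 5, 19, 1171), (210, 45, 47, 18), (220, 39, 51, 1144), (230, 41, 48, 201)] z98 226.0
```

Call:
step_arm --targets '[[[0,0.002,0.0035],0,0.42],[[0,0.004,0.007],0,0.42],[[0,0.006,0.0105],0,0.42],[[0,0.008,0.014],0,0.42]]'

```text
time: 16.3
tool_pos: [0.5556, 0.0573, 0.167]
orientation: [0.021, 1.0, -0.001, 0.002]
wrist_force: [-0.0, -4.0, 9.1]
gripper_width: 0.0246
```

```bash
python3 mv.py .5545 .0542 .171 87.45;python3 wp.py|head -3
```

```text
t 16.30 pos [0.5556 0.0573 0.167 ] yaw_y 87.57 tilt [ 0.004 -0.002 -1.   ] F [-0.  -4.   9.1] w 0.0246 q1,7 [0.35 0.84]
shift [ 0.002 -0.006 -0.008] turn 0.001
-64 [(110, 16, 17, 193), (120, 17, 18, 229), (130, 18, 19, 307), (140, 5, 19, 1453), (150, 5, 12, 90)] z98 145.1
-50 [(110, 16, 17, 275), (120, 17, 18, 310), (130, 18, 19, 421), (140, 5, 19, 1995), (150, 5, 13, 62)] z98 144.9
-30 [(110, 16, 17, 182), (120, 17, 18, 216), (130, 18, 19, 288), (140, 5, 19, 1375), (150, 5, 11, 15), (210, 40, 49, 72), (220, 39, 50, 121)] z98 217.2
```

Call:
step_arm --targets '[[[0,0.003,0.005],0,0.42],[[0,0.006,0.01],0,0.42],[[0,0.009,0.0155],0,0.42],[[0,0.012,0.021],0,0.42]]'

```text
time: 16.68
tool_pos: [0.5563, 0.0627, 0.1569]
orientation: [0.022, 1.0, -0.001, 0.002]
wrist_force: [-0.8, -5.2, 10.1]
gripper_width: 0.0245
```

```bash
python3 mv.py .5545 .0542 .171 87.45;python3 wp.py|head -3
```

```text
t 16.68 pos [0.5563 0.0627 0.1569] yaw_y 87.53 tilt [ 0.005 -0.003 -1.   ] F [-0.8 -5.2 10.1] w 0.0245 q1,7 [0.33 0.82]
shift [ 0.003 -0.017 -0.028] turn 0.001
-64 [(110, 16, 18, 259), (120, 17, 19, 307), (130, 5, 19, 1515), (140, 11, 11, 1)] z98 134.1
-50 [(110, 17, 18, 330), (120, 18, 19, 431), (130, 5, 19, 2015)] z98 133.8
-30 [(110, 17, 18, 231), (120, 18, 19, 287), (130, 5, 19, 1372), (200, 40, 50, 30), (210, 41, 47, 13)] z98 133.8
```

Call:
step_arm --grip_force 40 --targets '[[[0,0,0],0,0],[[0,0,-0.02],0,-0.2],[[0,0,-0.06],0,-0.2],[[0,-0.005,-0.09],0,-0.2],[[0,-0.014,-0.09],0,1],[[0,-0.014,-0.09],0,1],[[0,-0.014,-0.09],0,1],[[0,-0.014,-0.09],0,1]]'

```text
time: 17.4
tool_pos: [0.5533, 0.057, 0.1989]
orientation: [0.021, 1.0, -0.0, -0.001]
wrist_force: [-0.1, -0.5, -0.7]
gripper_width: 0.0031
```

```bash
python3 mv.py .5535 .0525 .18 87.45;python3 wp.py|head -3
```

```text
t 17.40 pos [0.5533 0.057  0.1989] yaw_y 87.63 tilt [-0.002 -0.    -1.   ] F [-0.1 -0.5 -0.7] w 0.0031 q1,7 [0.37 0.88]
shift [-0.001 -0.009  0.038] turn 0.002
-64 [(110, 13, 14, 164), (120, 13, 15, 189), (130, 1, 15, 823)] z98 133.9
-50 [(110, 13, 14, 209), (120, 13, 15, 270), (130, 0, 15, 1117)] z98 133.7
-30 [(110, 13, 14, 151), (120, 14, 15, 191), (130, 1, 15, 773), (230, 57, 57, 1)] z98 133.5
```

Call:
step_arm --targets '[[[0,-0.005,0.02],0,1],[[0,-0.005,0.036],0,1],[[0,-0.004,0.043],0,1],[[0,-0.003,0.05],0,1],[[0,-0.001,0.056],0,1]]'

```text
time: 17.87
tool_pos: [0.5549, 0.0539, 0.1719]
orientation: [0.022, 1.0, -0.002, 0.001]
wrist_force: [-0.1, -5.4, 8.3]
gripper_width: 0.0
```

```bash
python3 mv.py .5535 .0525 .18 87.45;python3 wp.py|head -3
```

```text
t 17.87 pos [0.5549 0.0539 0.1719] yaw_y 87.51 tilt [ 0.001 -0.005 -1.   ] F [-0.1 -5.4  8.3] w 0.0000 q1,7 [0.36 0.85]
shift [ 0.003 -0.003 -0.016] turn 0.001
-64 [(110, 10, 11, 221), (120, 10, 11, 260), (130, -3, 11, 940)] z98 128.9
-50 [(110, 10, 11, 324), (120, 10, 11, 351), (130, -4, 11, 1257)] z98 128.3
-30 [(110, 10, 11, 229), (120, 10, 11, 242), (130, -4, 11, 865), (210, 45, 60, 14), (220, 40, 50, 381), (230, 41, 46, 46)] z98 224.7
```

Call:
step_arm --targets '[[[0,0.003,0.005],0,1],[[0,0.006,0.01],0,1],[[0,0.009,0.0145],0,1],[[0,0.01,0.017],0,1]]'

```text
time: 18.25
tool_pos: [0.5547, 0.0594, 0.1651]
orientation: [0.021, 1.0, -0.003, 0.0]
wrist_force: [-4.7, -8.1, 23.3]
gripper_width: -0.0001
```

```bash
python3 mv.py .5535 .0525 .18 87.45;python3 wp.py|head -3
```

```text
t 18.25 pos [0.5547 0.0594 0.1651] yaw_y 87.55 tilt [ 0.    -0.006 -1.   ] F [-4.7 -8.1 23.3] w -0.0001 q1,7 [0.34 0.83]
shift [ 0.002 -0.014 -0.03 ] turn 0.001
-64 [(110, 7, 8, 285), (120, -7, 8, 980)] z98 121.5
-50 [(110, 7, 8, 376), (120, -7, 8, 1359)] z98 121.4
-30 [(110, 7, 8, 268), (120, -7, 8, 924), (200, 47, 56, 8), (210, 40, 51, 869), (220, 42, 49, 221)] z98 216.9
```

Call:
step_arm --targets '[[[0,0.002,0.004],0,1],[[0,0.002,0.004],0,1],[[0,0.002,0.004],0,1]]'

```text
time: 18.55
tool_pos: [0.5547, 0.0595, 0.165]
orientation: [0.022, 1.0, -0.004, 0.001]
wrist_force: [-7.0, -10.1, 26.9]
gripper_width: -0.0004
```

```bash
python3 mv.py .5535 .0525 .18 87.45;python3 wp.py|head -3
```

```text
t 18.55 pos [0.5547 0.0595 0.165 ] yaw_y 87.50 tilt [ 0.002 -0.009 -1.   ] F [ -7.  -10.1  26.9] w -0.0004 q1,7 [0.34 0.83]
shift [ 0.002 -0.014 -0.03 ] turn 0.001
-64 [(110, 7, 8, 293), (120, -7, 8, 977)] z98 121.5
-50 [(110, 7, 8, 390), (120, -7, 8, 1347)] z98 121.5
-30 [(110, 7, 8, 267), (120, -7, 8, 939), (200, 47, 49, 10), (210, 41, 52, 989), (220, 42, 49, 225)] z98 216.8
```

Short panel bottomed at home (top 121.5 mm, face x≈7.5 mm). Now the tall panel.

Call:
step_arm --targets '[[[0,-0.002,-0.06],0,1],[[0,-0.002,-0.14],0,-1],[[0,-0.002,-0.2],0,-1],[[0,-0.002,-0.2],0,-1],[[0,-0.002,-0.2],0,-1]]'

```text
time: 19.02
tool_pos: [0.5547, 0.0627, 0.2623]
orientation: [0.02, 1.0, 0.001, 0.001]
wrist_force: [-0.8, 0.5, -0.5]
gripper_width: 0.0486
```

```bash
python3 mv.py .458 -.351 .255 -2.2;python3 wp.py|head -3
```

```text
t 19.02 pos [0.5547 0.0627 0.2623] yaw_y 87.67 tilt [ 0.003  0.001 -1.   ] F [-0.8  0.5 -0.5] w 0.0486 q1,7 [0.39 0.93]
shift [ 0.16  -0.835  0.013] turn 0.999
-64 [(110, 7, 8, 115), (120, -7, 8, 360)] z98 121.6
-50 [(110, 7, 8, 150), (120, -7, 8, 508)] z98 121.6
-30 [(110, 7, 8, 114), (120, -7, 8, 362)] z98 121.6
```

Call:
step_arm --targets '[[[0.16,-0.835,0.013],0.999,-1],[[0.16,-0.835,0.013],0.999,-1],[[0.16,-0.835,0.013],0.999,-1],[[0.16,-0.835,0.013],0.999,-1],[[0.16,-0.835,0.013],0.999,-1],[[0.16,-0.835,0.013],0.999,-1],[[0.16,-0.835,0.013],0.999,-1],[[0.16,-0.835,0.013],0.999,-1]]'

```text
time: 19.73
tool_pos: [0.4759, -0.2644, 0.2539]
orientation: [0.5, 0.866, -0.0, -0.002]
wrist_force: [0.5, -0.5, 0.1]
gripper_width: 0.0855
```

```bash
python3 mv.py .458 -.351 .255 -2.2
```

```text
t 19.73 pos [ 0.4759 -0.2644  0.2539] yaw_y 29.98 tilt [-0.004  0.002 -1.   ] F [ 0.5 -0.5  0.1] w 0.0855 q1,7 [0.87 0.68]
shift [-0.132 -0.118 -0.002] turn 0.358
```

Call:
step_arm --targets '[[[-0.132,-0.118,-0.002],0.358,-1],[[-0.132,-0.118,-0.002],0.358,-1],[[-0.132,-0.118,-0.002],0.358,-1],[[-0.132,-0.118,-0.002],0.358,-1],[[-0.132,-0.118,-0.002],0.358,-1],[[-0.132,-0.118,-0.002],0.358,-1],[[-0.132,-0.118,-0.002],0.358,-1]]'

```text
time: 20.32
tool_pos: [0.4596, -0.3489, 0.2552]
orientation: [0.718, 0.696, -0.0, -0.002]
wrist_force: [-0.5, 0.8, 0.4]
gripper_width: 0.0853
```

```bash
python3 mv.py .458 -.351 .148 -2.2; python3 - <<'E'
import pickle
from cell import arm
from h import *
f=arm.grab_frame("wrist");W=fcloud(f).reshape(-1,3)
m=(abs(W[:,2]-.178)<.012)&(np.hypot(W[:,0]-.458,W[:,1]+.351)<.08);print(m.sum(),rect(W[m]),np.median(W[m],0))
E
```

```text
t 20.32 pos [ 0.4596 -0.3489  0.2552] yaw_y -1.75 tilt [-0.003  0.002 -1.   ] F [-0.5  0.8  0.4] w 0.0853 q1,7 [0.89 0.35]
shift [-0.005 -0.002  0.214] turn 0.005
3307 (array([ 0.46  , -0.3526]), array([0.1303, 0.0153]), 87.8) [ 0.45993407 -0.34513773  0.17832858]
```

Call:
step_arm --targets '[[[-0.005,-0.001,0.08],0.005,-1],[[-0.005,-0.001,0.16],0.005,-1],[[-0.005,-0.001,0.21],0.005,-1],[[-0.005,-0.001,0.21],0.005,-1],[[-0.005,-0.001,0.21],0.005,-1]]'

```text
time: 20.78
tool_pos: [0.4592, -0.3514, 0.151]
orientation: [0.721, 0.693, -0.0, -0.002]
wrist_force: [1.0, -0.2, 0.7]
gripper_width: 0.0853
```

Call:
step_arm --grip_force 50 --targets '[[[0,0,0],0,1],[[0,0,0],0,1],[[0,0,0],0,1],[[0,0,0],0,1],[[0,0,0],0,1],[[0,0,0],0,1],[[0,0,0],0,1],[[0,0,0],0,1]]'

```text
time: 21.45
tool_pos: [0.4604, -0.3523, 0.1531]
orientation: [0.721, 0.693, 0.0, 0.001]
wrist_force: [-0.2, -0.3, 4.3]
gripper_width: 0.015
```

Call:
step_arm --targets '[[[0,0,-0.08],0,1],[[0,0,-0.16],0,1],[[0,0,-0.24],0,1],[[0,0,-0.32],0,1],[[0,0,-0.39],0,1],[[0,0,-0.39],0,1],[[0,0,-0.39],0,1]]'

```text
time: 22.03
tool_pos: [0.4603, -0.3521, 0.3486]
orientation: [0.721, 0.693, 0.0, 0.002]
wrist_force: [-0.6, 0.7, -2.9]
gripper_width: 0.0151
```

```bash
python3 mv.py .552 .05 .345 87.45
```

```text
t 22.03 pos [ 0.4603 -0.3521  0.3486] yaw_y -2.34 tilt [ 0.003 -0.002 -1.   ] F [-0.6  0.7 -2.9] w 0.0151 q1,7 [0.91 0.39]
shift [0.811 0.15  0.006] turn -0.998
```

Call:
step_arm --targets '[[[0.779,0.15,0.006],-0.998,1],[[0.779,0.15,0.006],-0.998,1],[[0.779,0.15,0.006],-0.998,1],[[0.779,0.15,0.006],-0.998,1],[[0.779,0.15,0.006],-0.998,1],[[0.779,0.15,0.006],-0.998,1],[[0.779,0.15,0.006],-0.998,1],[[0.779,0.15,0.006],-0.998,1]]'

```text
time: 22.7
tool_pos: [0.5347, -0.0262, 0.342]
orientation: [0.298, 0.955, -0.001, -0.003]
wrist_force: [0.6, -0.4, -2.3]
gripper_width: 0.0151
```

```bash
python3 mv.py .5535 .034 .345 87.45
```

```text
t 22.70 pos [ 0.5347 -0.0262  0.342 ] yaw_y 55.31 tilt [-0.006 -0.    -1.   ] F [ 0.6 -0.4 -2.3] w 0.0151 q1,7 [0.52 0.66]
shift [ 0.038  0.12  -0.006] turn -0.357
```

Call:
step_arm --targets '[[[0.038,0.12,-0.006],-0.357,1],[[0.038,0.12,-0.006],-0.357,1],[[0.038,0.12,-0.006],-0.357,1],[[0.038,0.12,-0.006],-0.357,1],[[0.038,0.12,-0.006],-0.357,1],[[0.038,0.12,-0.006],-0.357,1],[[0.038,0.12,-0.006],-0.357,1]]'

```text
time: 23.28
tool_pos: [0.5541, 0.0318, 0.3454]
orientation: [0.026, 1.0, -0.0, -0.002]
wrist_force: [0.3, -0.4, -1.6]
gripper_width: 0.0152
```

```bash
python3 mv.py .5535 .034 .255 87.45; python3 wv.py
```

```text
t 23.28 pos [0.5541 0.0318 0.3454] yaw_y 87.00 tilt [-0.005 -0.    -1.   ] F [ 0.3 -0.4 -1.6] w 0.0152 q1,7 [0.46 1.03]
shift [0.001 0.004 0.181] turn -0.005
-64 [(300, 27.0, 38.4), (320, 25.3, 25.3), (330, 26.3, 36.4), (340, 27.3, 38.5), (360, 26.5, 38.5), (370, 25.1, 39.9)] top 0.3720
-45 [(370, 25.0, 39.9)] top 0.3719
-25 [(370, 24.9, 39.8)] top 0.3718
u min -0.0589
```

Call:
step_arm --targets '[[[0.01,0.004,0.05],-0.005,1],[[0.01,0.004,0.1],-0.005,1],[[0.01,0.004,0.13],-0.005,1],[[0.01,0.004,0.15],-0.005,1],[[0.01,0.004,0.15],-0.005,1],[[0.01,0.004,0.15],-0.005,1]]'

```text
time: 23.83
tool_pos: [0.5502, 0.0347, 0.2727]
orientation: [0.022, 1.0, 0.0, -0.0]
wrist_force: [1.0, -0.1, -1.8]
gripper_width: 0.0148
```

```bash
python3 mv.py .5535 .034 .255 87.45; python3 wv.py; python3 - <<'E'
import pickle
from h import *
f=pickle.load(open("wlast.pkl","rb"));W=fcloud(f);u,v=rackuv(W);z=W[...,2]
m=(z>.292)&(z<.305)&(v>.024)&(v<.044);print("tall top",rect(np.c_[u[m],v[m]]),np.percentile(u[m],.5))
m=(z>.148)&(z<.172)&(v>.03)&(v<.09);print("short top v",np.round(np.percentile(v[m],[1,50,99]),4),"u",np.round(np.percentile(u[m],[.5]),4))
E
```

```text
t 23.83 pos [0.5502 0.0347 0.2727] yaw_y 87.50 tilt [-0.  0. -1.] F [ 1.  -0.1 -1.8] w 0.0148 q1,7 [0.45 0.98]
shift [-0.007 -0.001  0.035] turn 0.001
-64 [(200, 26.7, 27.3), (260, 27.9, 40.0), (270, 36.0, 42.0), (290, 28.6, 40.5), (300, 27.2, 42.1)] top 0.2991
-45 [(300, 27.3, 42.1)] top 0.2990
-25 [(300, 27.4, 42.4), (320, -0.1, 69.5), (330, -0.1, 70.0)] top 0.3255
u min -0.0630
tall top (array([-0.0147,  0.034 ]), array([0.0199, 0.0974]), 90.0) -0.06304401285888613
short top v [0.0487 0.0599 0.0705] u [-0.0683]
```

Call:
step_arm --targets '[[[0,0,0.015],0,1],[[0,0,0.03],0,1],[[0,0,0.042],0,1],[[0,0,0.05],0,1],[[0,0,0.05],0,1]]'

```text
time: 24.3
tool_pos: [0.5495, 0.0343, 0.2465]
orientation: [0.022, 1.0, -0.0, -0.001]
wrist_force: [1.2, -0.7, -1.9]
gripper_width: 0.0153
```

```bash
python3 mv.py .5535 .034 .243 87.45
```

```text
t 24.30 pos [0.5495 0.0343 0.2465] yaw_y 87.53 tilt [-0.002 -0.    -1.   ] F [ 1.2 -0.7 -1.9] w 0.0153 q1,7 [0.44 0.96]
shift [-0.008 -0.     0.007] turn 0.001
```

Call:
step_arm --targets '[[[0,0,0.004],0,1],[[0,-0.012,0.004],0,0],[[0,-0.036,0.004],0,0],[[0,-0.06,0.004],0,0],[[0,-0.084,0.004],0,0],[[0,-0.108,0.004],0,0],[[0,-0.132,0.004],0,0],[[0,-0.156,0.004],0,0]]'

```text
time: 24.97
tool_pos: [0.5467, -0.0451, 0.2458]
orientation: [0.022, 1.0, -0.0, 0.0]
wrist_force: [-0.3, -0.7, -0.7]
gripper_width: 0.0426
```

```bash
python3 mv.py .5535 .034 .243 87.45;python3 wp.py R; python3 prof.py 10 .11
```

```text
t 24.97 pos [ 0.5467 -0.0451  0.2458] yaw_y 87.47 tilt [ 0. -0. -1.] F [-0.3 -0.7 -0.7] w 0.0426 q1,7 [0.59 1.1 ]
shift [-0.007  0.159  0.006] turn 0.0
-64 [(110, 8, 56, 66), (120, 8, 55, 419), (130, 8, 9, 65), (140, 6, 8, 74), (150, 8, 9, 82), (160, 8, 9, 89), (170, 8, 9, 106), (180, 7, 9, 116), (190, 7, 9, 133), (200, -6, 8, 616)] z98 200.0
-50 [(110, 8, 56, 100), (120, 8, 55, 587), (130, 8, 8, 78), (140, 8, 9, 112), (150, 8, 9, 97), (160, 8, 9, 138), (170, 8, 9, 137), (180, 8, 9, 158), (190, 8, 9, 195), (200, -6, 8, 863)] z98 199.8
-30 [(110, 8, 56, 66), (120, 8, 55, 437), (130, 8, 9, 65), (140, 8, 9, 64), (150, 8, 9, 88), (160, 8, 9, 99), (170, 8, 9, 86), (180, 8, 9, 121), (190, 8, 9, 137), (200, -6, 8, 596)] z98 199.8
20 [(110, 8, 56, 61), (120, 8, 55, 359), (130, 8, 9, 51), (140, 8, 9, 64), (150, 8, 9, 61), (160, 8, 8, 18), (190, 8, 8, 20), (200, -7, 8, 482)] z98 199.7
35 [(110, 8, 56, 55), (120, 9, 55, 337), (130, 8, 9, 27), (140, 8, 9, 7), (190, 8, 9, 54), (200, -6, 8, 426)] z98 199.7
50 [(110, 8, 56, 21), (120, 41, 56, 202), (180, 8, 9, 17), (190, 8, 9, 66), (200, -6, 9, 306
[... 373 characters left out ...]
0.016, 10), (np.float64(0.184), -0.024, -0.02, 10), (np.float64(0.192), -0.029, -0.025, 13), (np.float64(0.2), -0.034, -0.029, 19), (np.float64(0.208), -0.031, -0.021, 68)]
0.05 v@z min/max: [(np.float64(0.112), 0.007, 0.019, 26), (np.float64(0.12), 0.006, 0.069, 17), (np.float64(0.128), 0.009, 0.067, 14), (np.float64(0.136), 0.004, 0.062, 18), (np.float64(0.144), 0.0, 0.057, 13), (np.float64(0.152), -0.004, 0.053, 18), (np.float64(0.16), -0.009, 0.057, 48), (np.float64(0.168), -0.015, 0.061, 26), (np.float64(0.176), -0.019, -0.016, 9), (np.float64(0.184), -0.024, -0.02, 8), (np.float64(0.192), -0.029, -0.025, 8), (np.float64(0.2), -0.033, -0.03, 18), (np.float64(0.208), -0.031, -0.021, 30)]
```

The tall panel is in and parallel to the slot (face x≈8), resting at the clip 30 mm from home. Closing the fingers and pushing.

Call:
step_arm --grip_force 40 --targets '[[[-0.006,0.02,0],0,1],[[-0.012,0.044,0],0,1],[[-0.012,0.044,0],0,1],[[-0.012,0.044,0],0,1],[[-0.012,0.044,0],0,1],[[-0.012,0.044,0.03],0,1],[[-0.012,0.044,0.055],0,1],[[-0.012,0.044,0.06],0,1]]'

```text
time: 25.73
tool_pos: [0.5524, -0.0225, 0.2137]
orientation: [0.022, 1.0, -0.001, -0.002]
wrist_force: [0.1, -0.2, -1.0]
gripper_width: -0.0002
```

```bash
python3 mv.py .5515 -.0225 .211 87.45;python3 wp.py R|head -2
```

```text
t 25.73 pos [ 0.5524 -0.0225  0.2137] yaw_y 87.51 tilt [-0.004 -0.001 -1.   ] F [ 0.1 -0.2 -1. ] w -0.0002 q1,7 [0.53 1.03]
shift [ 0.002 -0.     0.006] turn 0.001
-64 [(110, 8, 56, 107), (120, 8, 55, 610), (130, 8, 9, 111), (140, 8, 9, 114), (150, 8, 9, 140), (160, 8, 9, 153), (170, 7, 9, 189), (180, 7, 9, 224), (190, 7, 9, 256), (200, -6, 8, 879)] z98 199.8
-50 [(110, 8, 56, 172), (120, 8, 55, 835), (130, 8, 9, 144), (140, 8, 9, 174), (150, 8, 9, 200), (160, 8, 9, 223), (170, 8, 9, 256), (180, 8, 9, 326), (190, 8, 9, 336), (200, -7, 8, 1273)] z98 199.7
```

Call:
step_arm --targets '[[[0,0.002,0.006],0,1],[[0,0.005,0.012],0,1],[[0,0.008,0.018],0,1],[[0,0.012,0.024],0,1],[[0,0.015,0.029],0,1]]'

```text
time: 26.2
tool_pos: [0.5561, -0.0152, 0.2033]
orientation: [0.022, 1.0, -0.001, 0.003]
wrist_force: [0.7, -4.3, 8.7]
gripper_width: -0.0
```

```bash
python3 mv.py .5515 -.0225 .211 87.45;python3 wp.py R|head -2|cut -c150-
```

```text
t 26.20 pos [ 0.5561 -0.0152  0.2033] yaw_y 87.47 tilt [ 0.005 -0.003 -1.   ] F [ 0.7 -4.3  8.7] w -0.0000 q1,7 [0.51 1.  ]
shift [ 0.009 -0.015 -0.015] turn 0.0
, (190, -6, 8, 941)] z98 193.3
, (190, -6, 8, 1464)] z98 193.2
```

Call:
step_arm --targets '[[[0.002,0.002,0.005],0,1],[[0.002,0.005,0.01],0,1],[[0.002,0.008,0.016],0,1],[[0.002,0.011,0.022],0,1],[[0.002,0.014,0.028],0,1]]'

```text
time: 26.67
tool_pos: [0.5562, -0.0077, 0.1901]
orientation: [0.022, 1.0, -0.001, 0.004]
wrist_force: [0.1, -2.4, 10.6]
gripper_width: -0.0002
```

```bash
python3 mv.py .5515 -.0225 .211 87.45;python3 wp.py R|head -2|cut -c120-
```

```text
t 26.67 pos [ 0.5562 -0.0077  0.1901] yaw_y 87.46 tilt [ 0.007 -0.002 -1.   ] F [ 0.1 -2.4 10.6] w -0.0002 q1,7 [0.49 0.97]
shift [ 0.008 -0.03  -0.042] turn 0.0
, 7, 9, 272), (180, -6, 8, 823)] z98 178.4
0, 8, 9, 421), (180, -6, 8, 1244)] z98 178.2
```

Call:
step_arm --targets '[[[0.002,0.003,0.005],0,1],[[0.002,0.005,0.009],0,1],[[0.002,0.007,0.013],0,1],[[0.002,0.009,0.017],0,1],[[0.002,0.009,0.017],0,1]]'

```text
time: 27.13
tool_pos: [0.5553, -0.0047, 0.1844]
orientation: [0.023, 1.0, -0.003, 0.004]
wrist_force: [-4.5, -6.7, 27.4]
gripper_width: 0.0001
```

```bash
python3 mv.py .5515 -.0225 .211 87.45;python3 wp.py R|head -2|cut -c120-
```

```text
t 27.13 pos [ 0.5553 -0.0047  0.1844] yaw_y 87.41 tilt [ 0.007 -0.007 -1.   ] F [-4.5 -6.7 27.4] w 0.0001 q1,7 [0.47 0.95]
shift [ 0.006 -0.036 -0.053] turn -0.0
, -6, 8, 1013)] z98 171.2
0, -6, 8, 1376)] z98 171.2
```

Call:
step_arm --targets '[[[0,0.001,0.003],0,1],[[0,0.001,0.003],0,1],[[0,0.001,0.003],0,1]]'

```text
time: 27.43
tool_pos: [0.5553, -0.0046, 0.1842]
orientation: [0.023, 1.0, -0.004, 0.004]
wrist_force: [-7.2, -7.6, 33.1]
gripper_width: -0.0001
```

Call:
step_arm --targets '[[[0,-0.006,-0.03],0,1],[[0,-0.015,-0.08],0,1],[[0,-0.015,-0.14],0,1],[[0,-0.015,-0.18],0,1],[[0,-0.015,-0.18],0,1],[[0,-0.015,-0.18],0,1]]'

```text
time: 27.93
tool_pos: [0.5528, -0.0088, 0.2684]
orientation: [0.021, 1.0, 0.0, 0.001]
wrist_force: [0.1, -0.3, -1.3]
gripper_width: -0.0002
```

```bash
python3 mv.py; python3 wp.py R|head -2; python3 - <<'E'
import pickle
from h import *
from cell import arm
f=pickle.load(open("wlast.pkl","rb"));W=fcloud(f);u,v=rackuv(W)
for n,o,lo,hi in (("tall",(.0721,.0338),165,176),("short",(.1137,.0578),115,126)):
    x,z=slot(v,W[...,2],*o)
    m=(z>lo)&(z<hi)&(abs(x)<10);print(n,"top z med %.1f"%np.median(z[m]),"x",np.round(np.percentile(x[m],[2,98]),1),"u",np.round(np.percentile(u[m],[.5,99.5])*1e3,1))
m=(np.abs(u)<.1)&(z<40)&(z>-15);
x,z=slot(v,W[...,2],.1137,.0578);m=(abs(z)<8)&(x>10)&(x<17)&(abs(u)<.06);print("left slot floor z",np.round(np.median(z[m]),1) if m.any() else None,m.sum())
s=arm.grab_frame("scene");cv2.imwrite("pics/fin.png",cv2.resize(s["color"][60:215,200:350],(580,600)))
E
```

```text
t 27.93 pos [ 0.5528 -0.0088  0.2684] yaw_y 87.55 tilt [ 0.003  0.    -1.   ] F [ 0.1 -0.3 -1.3] w -0.0002 q1,7 [0.53 1.05]
-64 [(110, 8, 56, 119), (120, 8, 55, 420), (130, 7, 9, 89), (140, 8, 9, 89), (150, 7, 9, 101), (160, 8, 9, 119), (170, -6, 8, 406)] z98 171.3
-50 [(110, 8, 56, 168), (120, 8, 56, 572), (130, 8, 9, 122), (140, 7, 9, 118), (150, 7, 9, 145), (160, 7, 9, 160), (170, -6, 8, 586)] z98 171.2
tall top z med 170.3 x [-6.8  8.6] u [-65.4  31.1]
short top z med 120.4 x [-7.5  8. ] u [-68.1  59.5]
left slot floor z 7.8 1
```

View pics/fin.png

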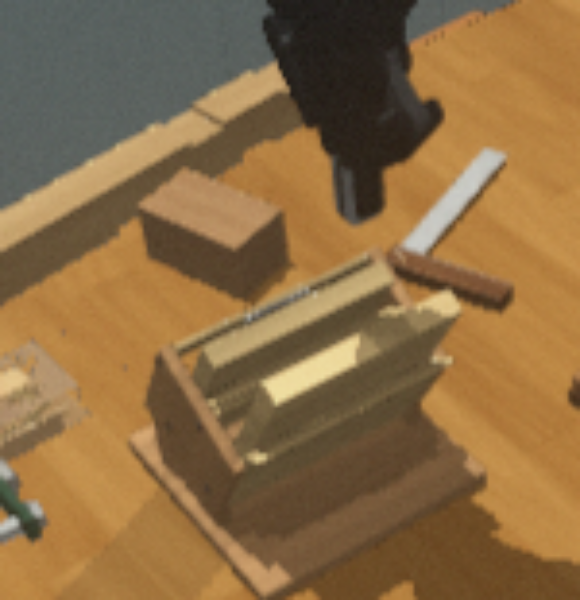

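Both panels sit home and parallel to the slots: top edges read 120.4 and 170.3 mm up the slot, centres are near x=0, and the gripper is clear. Handing in.

```bash
python3 -c "
from cell import arm
print(arm.finish_job())"
```

```text
the job is handed in; nothing more can be done
None
```

Both panels are in the rack, short in the left slot and tall in the right. I handed the job in at about 28 s, and the hand-in gives no verdict.

**How each went in:** I dropped each panel's lower edge just inside the slot lip and tipped it over with half-open fingers until it slid to the clip. Then I pushed it home with closed fingers until it stopped hard.

**Last checks (wrist camera):**

| Panel | Lower edge above slot floor | Off the slot's middle plane | Off centre along slot y |
|---|---|---|---|
| Short | about 0.4 mm | about 0.3 mm | 3–5 mm |
| Tall | about 0.3 mm | about 0.9 mm | 0–2 mm |

- **Lean:** both panels lean with the slot to within about 1°.
- **Release:** the gripper is clear of everything, with the wrist force near zero.

**What failed or is unsure:**
- **First entry of the short panel:** its lower edge caught on the flared lip, and one push reached 115–120 N (the limit is 120 N). I lifted it out and re-entered about 6 mm further left.
- **Second catch:** the short panel's groove then caught on the lip, so I drove it down slightly more upright until it was past.
- **Floor height:** it came from only a few wrist-camera depth points, so "home" rests mainly on both panels stopping hard (about 27–33 N, no further movement).
- **Sanding block and board rubber:** I did not measure them again at the end. The arm never worked near them.

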